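# Shut the cup steriliser and take out the bottle opener

## Task

The cup steriliser's door hangs open towards the tray, in the way of the bottle opener's holder: first push it shut until it clicks home on its catch, then draw the bottle opener (the one with the ring) up out of its holder and turn it from upright to lying level in the hand, with its middle more than 20 cm above the worktop. Finish while still holding it there, still and level, touching nothing but the gripper; the door stays shut, and the spatula, cups, glasses and seasoning case stay where they are.

Things in the scene. Friction and masses are not known exactly. Their poses are not given: they have to be found in the camera images.
- steriliser_door (a joint): Opening angle of the steriliser's glazed door. 0 = fully shut on its stop, grows as it opens; starts at 0.8 to 1.2. Upright hinge on the edge nearer the robot; seen from above it shuts anticlockwise, moving lightly. A sprung roller catch at the free edge is met at about 0.06 rad, needs some 6 N to ride over, snaps past at about 0.03 and then holds the door at 0; short of that it springs back.
- door_push (a point): Where to push: on the door's outer, robot-facing surface, 200 mm from the hinge axis, 20 mm below the door's top edge, 300 mm above the worktop; moves with the door. Its x axis points into the door (the way to push), y along the door to the hinge, z up. Door 250 mm wide, 16 thick, from 185 to 320 mm above the worktop. A grip strip stands 8 mm proud at the free edge, lower half only.
- door_hinge (a point): Point on the door's upright hinge axis, 300 mm above the worktop, mid-thickness (8 mm behind the outer surface).
- opener: Aluminium bottle opener upright in one of the holder's two slots, ring end up: flat handle 26 mm wide (its x), 10 mm thick (its y), then a ring 42 mm across of 10 mm round bar; 141 mm long in all, about 90 g. Origin at the middle of its lower end, z axis along it to the ring. Its lower 58 mm are in the slot.
- opener_grip (a point): On the opener's handle, 90 mm from its lower end, where the two flat faces (10 mm apart along its y axis) can be pinched; 32 mm above the holder's top. The flat handle reaches 14 mm farther up, the ring's top is 51 mm farther up. Axes as opener.
- opener_mid (a point): Middle of the opener's length, 70 mm from its lower end.
- holder: Bamboo block standing fixed in the tray: 60 (x) x 150 (y) x 64 mm (z), origin at the centre of its underside, with two slots 58 mm deep at y = +50 and -50 mm, each 30 mm (x) by 14 mm (y), so about 2 mm of play all round. One slot holds the opener, the other the spatula; which is which varies. The top is 72 mm above the worktop.
- spatula: Small bamboo spatula upright in the other slot: handle 26 x 10 mm, plain solid blade 42 mm wide, 134 mm long; no ring. Origin at the middle of its lower end. Stays there.
- tray: Rectangular bamboo tray, fixed, 280 (x) x 380 (y) x 30 mm, walls and floor 8 mm, origin at the centre of its underside.
- steriliser: White cup steriliser cabinet on the robot's left, fixed, 240 mm deep (x), 280 wide (y), 330 tall; origin at the centre of its underside; its front with the door faces its own -x.
- cup_a: Bystander on the tray: white ceramic cup, 72 mm across, 66 mm tall; origin at the centre of its underside. Stays there.
- cup_b: Bystander on the tray: white ceramic cup, 72 mm across, 66 mm tall; origin at the centre of its underside. Stays there.
- glasses_a: Bystander on the tray: two soju glasses nested one in the other, 52 mm across, 88 mm tall together; origin at the centre of its underside. Stays there.
- glasses_b: Bystander on the tray: two soju glasses nested one in the other, 52 mm across, 88 mm tall together; origin at the centre of its underside. Stays there.
- case: Bystander on the tray: pale yellow plastic seasoning case with a latch, 62 x 92 x 37 mm; origin at the centre of its underside. Stays there.
Not all that is in view belongs to the job. There is more than one size of the opener; the job needs the smallest.

How it is judged:
By the outcome, as a careful person would: the job done as asked, in the order asked, and still so for the second after the job is handed in, while the arm keeps its last pose, push and grip.
It also fails if it takes over 64 s, if anything falls off the work surface, if the arm or the gripper's body presses on something with over 40 N, if the wrist force passes 120 N, or if a joint passes its speed limit or range.

## Robot

A 6-joint arm with a two-finger parallel gripper is mounted at the origin on the work surface. World frame = base frame: x ahead of the robot, y to its left, z up, the work surface at z = 0. Lengths are in mm, angles in rad, forces in N, time in s.
With the tool pointing down it reaches from about 275 to 750 mm from the base axis. Payload 10.2 kg.
Tool frame: the origin (TCP) lies midway between the tips of the shut fingers; the grasp point (between the pads) lies grasp_offset behind it (grasp_offset is the distance from the TCP to the grasp point, in mm); x points along the fingers, z is the direction in which the jaws open and shut, and the axes are right-handed (so a half turn about x gives the same grasp; the last joint's range is limited). The gripper opens to 85 mm and grips with 20 to 120 N. Pads are 22 mm wide; open, the fingers measure 114 mm over their backs; the gripper's body (76 mm by 85 mm) begins 54 mm behind the grasp point. The pads swing forward as they close: fully open they stand 13 mm farther back than shut.
Start: joints at [-1.409, 0.313, 1.498, -0, 1.331, -0.223], TCP at [197.059, -486.62, 197.894] pointing down, gripper open.
Joint ranges: [-2.94, 2.94], [-0.97, 2.17], [0.19, 2.56], [-1.23, 4.37], [0.02, 3.11], [-2.88, 2.88]. Speed limits (rad/s): [2.39, 2.39, 3.01, 3.14, 3.14, 3.14].

## Interface

Orientations are given as a unit quaternion [w, x, y, z].
In Python, from rig import sense, capture, calibration, finish_job, grasp_offset gives the robot as it stands.
- The arm moves only by the shell command python3 -m jog 'ROWS' [FORCE]. ROWS is JSON, a list of rows, each an object with "linear": the shift along the tool's x, y, z scaled (see below), a list of three; "rotation": the turn, a rotation vector about the tool's x, y, z scaled (see below), a list of three; "grip": the finger opening in mm, from 0 to 85.4. A call has 1 to 20 rows; each row is the pose to reach, as a shift and turn from the pose measured when the call began, along the tool's axes at that moment; what a row does not reach only later rows make up. The controller multiplies each number of a shift by 0.3 m and each number of a turn by 0.5 rad. A row lasts 1/12 s, in which the tool goes at most 41.7 mm and 7.16 degrees, less where a joint would pass 70% of its speed; a pose out of reach is approached as far as the arm can. A call with a number of a shift or a turn outside -1 to 1 is refused whole. A call with a gripper value outside its range is refused whole. The fingers move at their own pace and stop on an object; FORCE is the grip in N (left out, the last holds). Time passes only in rows, so rows that repeat a pose let the fingers close. It gives the time, the measured TCP pose, the force and the opening at its end, in the units of the state.
- sense(): the state, without advancing time (a new reading comes with each control period).
- capture(name): name is "side" or "top" or "wrist"; returns (picture, depth): 420x560x3 uint8, red, green, blue; 420x560 float32, mm along the optical axis (not along the pixel's ray), 0 where there is no reading.
- calibration(name): a dict with "intrinsics" (3x3 intrinsics, pixels), "world_from_camera" (4x4, takes a point from camera to world coordinates). Camera axes: x right, y up, looking along -z (the intrinsics and any distortion apply to the point x, -y, -z); pixel columns grow to the right and rows downward; lengths in mm; the calibration is good to about 2 mm. A picture is of the moment at which its call begins: read the wrist's pose just before it. calibration takes no time and is no camera call; for the wrist camera it gives the pose at the moment of the call.
- finish_job(): hands the job in, once; it reports no verdict.
The state is a dict: "time_s": time; "joints": joint angles; "dq": joint speeds; "tau": joint torques, N m; "eef_pos": TCP position; "ee_rot": TCP orientation; "force": force on the tool from outside, world axes, zero at the start; "wrist_torque": the same for the moment, N m; "grip_width": opening from 0.0 (shut) to 1.0 (fully open).
Only numpy, scipy, OpenCV 4.12 (cv2) and the standard library are available. Lean on these libraries where they do the work, as an engineer would, in place of code of your own. Each camera call takes 0.05 s, during which the arm holds its last target.

## Working session

There is one attempt and no reset: what is moved stays moved. The work goes in short steps, Python scripts to look and compute and a shell command to move; the robot and the scene stay as the last step left them, time stands still between calls to the robot, and variables do not carry over. Pictures are saved under pics/ and viewed, and the job is handed in when it is done.

```bash
ls; mkdir -p pics
python3 - <<'E'
from rig import *
import cv2,numpy as np
print(sense()); print(grasp_offset)
for n in ["side","top","wrist"]:
    c=calibration(n); print(n,c)
    p,d=capture(n); cv2.imwrite(f"pics/{n}0.png",p[:,:,::-1]); np.save(f"{n}0.npy",d)
E
```

```text
pics
{'time_s': 0.0, 'joints': array([-1.40940845e+00,  3.13470252e-01,  1.49845556e+00, -1.06800763e-05,
        1.33100312e+00, -2.23385860e-01]), 'dq': array([ 0.0015609 , -0.00028622,  0.00058675, -0.0007513 , -0.00024682,
       -0.00036394]), 'tau': array([-1.31650384e-03, -4.12260711e+01, -2.59742975e+01, -2.84569214e-04,
        4.08845881e-03, -2.98750592e-05]), 'eef_pos': array([ 197.00039544, -486.3046142 ,  197.31779202]), 'ee_rot': array([ 0.58605061,  0.39551511,  0.58670306, -0.39483161]), 'force': array([ 0.89167069, -0.3551728 , -0.59094427]), 'wrist_torque': array([ 0.00486272,  0.01666767, -0.02673896]), 'grip_width': 1.0018898767227793}
18.700000000000003
side {'intrinsics': array([[382.97340919,   0.        , 281.86126985],
       [  0.        , 382.97340919, 208.87695892],
       [  0.        ,   0.        ,   1.        ]]), 'world_from_camera': array([[ 9.76560336e-01,  1.30940653e-01, -1.70834585e-01,
         3.85886527e+02],
       [-2.15131176e-01,  5.68090197e-01, -7.94350115e-01,
        -4.96945759e+02],
       [-6.96326981e-03,  8.12482660e-01,  5.82943
[... 497 characters left out ...]
.94127260e-04,  1.93950539e-01,  9.81011265e-01,
         1.14964340e+03],
       [ 0.00000000e+00,  0.00000000e+00,  0.00000000e+00,
         1.00000000e+00]])}
wrist {'intrinsics': array([[298.21632891,   0.        , 277.4920099 ],
       [  0.        , 298.21632891, 208.68948256],
       [  0.        ,   0.        ,   1.        ]]), 'world_from_camera': array([[ 3.74707457e-01,  8.87806916e-01,  2.67195063e-01,
         2.64368996e+02],
       [-9.27142911e-01,  3.58991964e-01,  1.07381527e-01,
        -4.59979169e+02],
       [-5.86818166e-04, -2.87964667e-01,  9.57640854e-01,
         3.73283604e+02],
       [ 0.00000000e+00,  0.00000000e+00,  0.00000000e+00,
         1.00000000e+00]])}
```

View pics/side0.png

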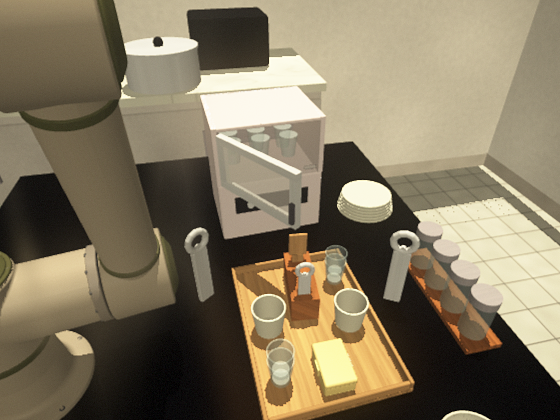

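View pics/top0.png

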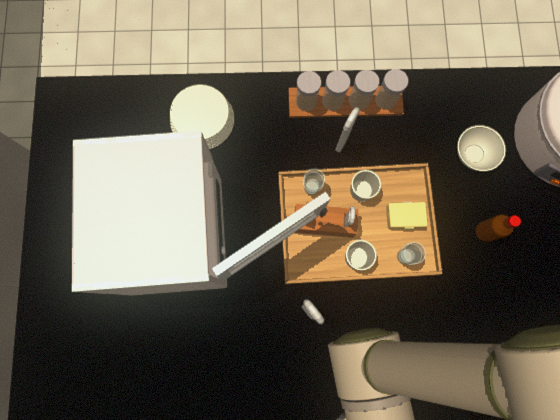

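View pics/wrist0.png

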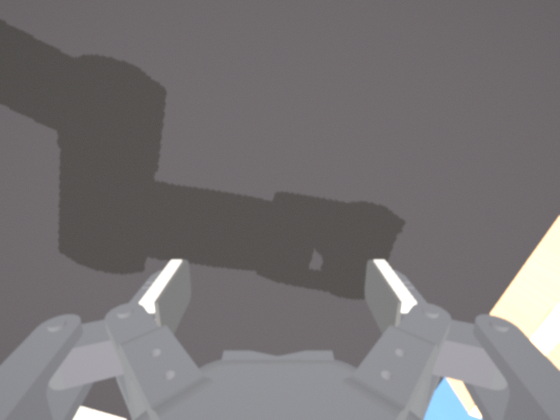

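The side view shows the steriliser door ajar, with the hinge at about (220,140) and the free edge at (298,175). The small opener's ring is at (304,270) in the holder's near slot, and the spatula is at (297,245) in the far slot. Larger openers stand off the tray at (197,240) and (404,245). In the top view the door's top edge runs from (216,272) to (327,197).

```bash
cat > h.py <<'E'
import numpy as np,cv2
from rig import *
from scipy.spatial.transform import Rotation as R
def ray(c,u,v):
    K=c["intrinsics"];T=c["world_from_camera"]
    d=np.array([(u-K[0,2])/K[0,0],-(v-K[1,2])/K[1,1],-1.])
    return T[:3,3],T[:3,:3]@d
def plane(c,u,v,z):
    o,d=ray(c,u,v); return o+d*(z-o[2])/d[2]
def dep(c,u,v,D):
    o,d=ray(c,u,v); return o+d*D
def proj(c,p):
    T=c["world_from_camera"];K=c["intrinsics"];q=T[:3,:3].T@(np.asarray(p,float)-T[:3,3])
    return np.array([K[0,0]*q[0]/-q[2]+K[0,2],K[1,1]*-q[1]/-q[2]+K[1,2]])
def two(c1,p1,c2,p2):
    o1,d1=ray(c1,*p1);o2,d2=ray(c2,*p2)
    A=np.stack([d1,-d2],1);s=np.linalg.lstsq(A,o2-o1,rcond=None)[0]
    a,b=o1+s[0]*d1,o2+s[1]*d2
    return (a+b)/2,np.linalg.norm(a-b)
def q2R(q): return R.from_quat(np.roll(q,-1))
def go(target,Rt,s=None):
    """print linear/rotation in jog units to world TCP target with rotation matrix Rt"""
    s=s or sense(); R0=q2R(s["ee_rot"])
    l=R0.inv().apply(np.asarray(target)-s["eef_pos"])/300
    r=(R0.inv()*R.from_matrix(Rt)).as_rotvec()/.5
    print("lin",l.round(4),"rot",r.round(4))
E
python3 - <<'E'
from h import *
a=cv2.imread("pics/top0.png");b=cv2.imread("pics/side0.png")
A=cv2.resize(a[140:320,190:390],None,fx=4,fy=4,interpolation=cv2.INTER_CUBIC)
B=cv2.resize(b[130:330,200:360],None,fx=3.75,fy=3,interpolation=cv2.INTER_CUBIC)
B=cv2.resize(b[130:330,200:360],None,fx=3,fy=3,interpolation=cv2.INTER_CUBIC)
cv2.imwrite("pics/tA.png",A[:600]);cv2.imwrite("pics/sB.png",B)
np.set_printoptions(precision=1,suppress=True)
D=np.load("top0.npy");c=calibration("top")
for p in [(216,272),(327,197),(270,236),(222,266),(320,202),(340,218)]:
    print(p,plane(c,*p,320),dep(c,*p,D[p[1],p[0]]))
E
```

```text
(216, 272) [414.1 321.8 320. ] [414.1 321.9 319.3]
(327, 197) [547.1 117.3 320. ] [547.1 117.3 319.8]
(270, 236) [476.8 224.  320. ] [476.3 224.  323.3]
(222, 266) [424.5 311.1 320. ] [424.4 310.9 321.4]
(320, 202) [537.9 130.6 320. ] [537.4 130.9 322.3]
(340, 218) [507.1  95.3 320. ] [552.7  58.9  75.1]
```

View pics/tA.png

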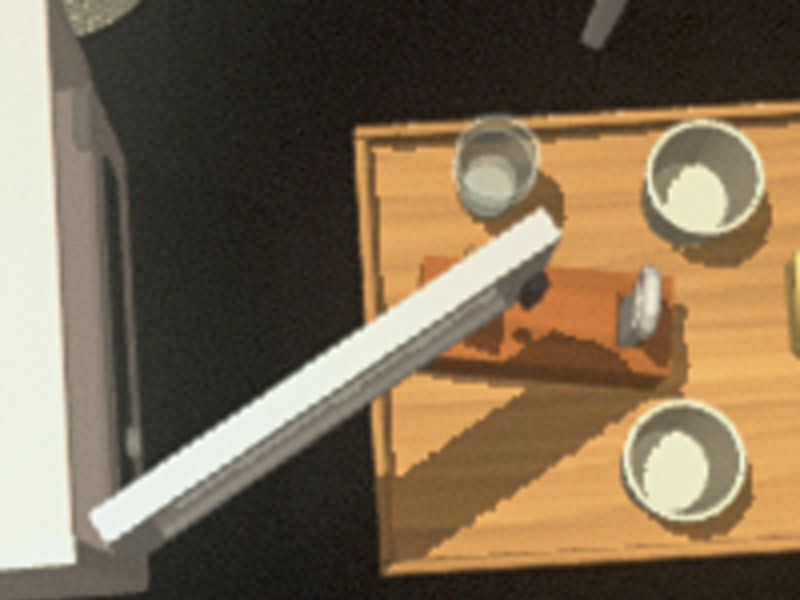

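View pics/sB.png

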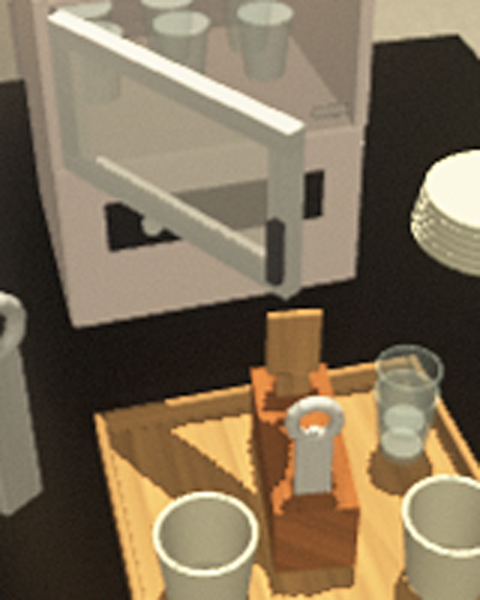

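Run:
```python
from h import *
np.set_printoptions(precision=1,suppress=True)
c=calibration("top");s=calibration("side")
A=lambda p:(p[0]/4+190-.4,p[1]/4+140-.4)
B=lambda p:(p[0]/3+200-.33,p[1]/3+130-.33)
# door top corners, two views
P={k:plane(c,*A(v),320) for k,v in dict(h_in=(90,515),h_out=(112,545),f_in=(541,207),f_out=(560,233)).items()}
print(P)
print("free corner 2v",two(c,A((560,233)),s,B((301,129))), "hinge in", two(c,A((90,515)),s,B((52,12))))
o=P["h_out"];f=P["f_out"]; d=f-o; print("door dir deg",np.degrees(np.arctan2(d[1],d[0])),np.linalg.norm(d), np.degrees(np.arctan2(*(P["f_in"]-P["h_in"])[[1,0]])))
print("ring",two(c,A((648,302)),s,B((315,416))))
# holder top corners at 72
for p in [(422,257),(674,275),(665,380)]: print("holder top",plane(c,*A(p),72))
for p in [(251,368),(357,505),(275,515),(330,365)]: print("holder side",plane(s,*B(p),72))
# cabinet top front edge z=330
D=np.load("top0.npy")
for p in [(47,2),(76,562)]: print("cab",plane(c,*A(p),330))
R0=q2R(sense()["ee_rot"]).as_matrix();print(R0.round(3))
import rig
```

```text
{'h_in': array([420.8, 328.8, 320. ]), 'h_out': array([407.2, 319. , 320. ]), 'f_in': array([557.9, 120.8, 320. ]), 'f_out': array([545.4, 112.6, 320. ])}
free corner 2v (array([548.8, 112.4, 322.8]), np.float64(8.0056479521341)) hinge in (array([416.9, 328.5, 322.3]), np.float64(7.378748343768665))
door dir deg -56.1951996485197 248.3373812429967 -56.601514930871666
ring (array([547.4,  42.3, 139.9]), np.float64(1.5364273440160257))
holder top [590.1 163.9  72. ]
holder top [575.7  14.1  72. ]
holder top [512.6  23.1  72. ]
holder side [532.5 172.3  72. ]
holder side [573.8  17.6  72. ]
holder side [515.8  21.5  72. ]
holder side [595.  161.7  72. ]
cab [659.2 348.3 330. ]
cab [399.5 333.6 330. ]
[[-0.   0.9  0.4]
 [ 0.   0.4 -0.9]
 [-1.   0.  -0. ]]
```

Run:
```python
from h import *
np.set_printoptions(precision=4,suppress=True)
c=calibration("top");s=calibration("side")
print("tall opener near robot", two(c,(308,303),s,(197,232)), two(c,(322,320),s,(205,297)))
R0=q2R(sense()["ee_rot"]).as_matrix()
go((332,-184,330),R0)
```

```text
tall opener near robot (array([349.7898, 149.5672, 187.517 ]), np.float64(13.362263014344968)) (array([327.768 , 107.97  ,  34.0227]), np.float64(21.56746500284959))
lin [-0.4408  0.7955 -0.7658] rot [ 0. -0.  0.]
```

```bash
python3 -m jog '[{"linear":[-0.2,0.02,-0.02],"rotation":[0,0,0],"grip":0},{"linear":[-0.4,0.1,-0.1],"rotation":[0,0,0],"grip":0},{"linear":[-0.44,0.2,-0.19],"rotation":[0,0,0],"grip":0},{"linear":[-0.44,0.3,-0.29],"rotation":[0,0,0],"grip":0},{"linear":[-0.44,0.4,-0.385],"rotation":[0,0,0],"grip":0},{"linear":[-0.44,0.5,-0.48],"rotation":[0,0,0],"grip":0},{"linear":[-0.44,0.6,-0.58],"rotation":[0,0,0],"grip":0},{"linear":[-0.44,0.7,-0.67],"rotation":[0,0,0],"grip":0},{"linear":[-0.44,0.795,-0.765],"rotation":[0,0,0],"grip":0},{"linear":[-0.44,0.795,-0.765],"rotation":[0,0,0],"grip":0},{"linear":[-0.44,0.795,-0.765],"rotation":[0,0,0],"grip":0},{"linear":[-0.44,0.795,-0.765],"rotation":[0,0,0],"grip":0}]' 40
cat >> h.py <<'E'
def down(zyaw):
    a=np.radians(zyaw); z=np.array([np.cos(a),np.sin(a),0]); x=np.array([0,0,-1.]); y=np.cross(z,x)
    return np.stack([x,y,z],1)
E
python3 - <<'E'
from h import *
np.set_printoptions(precision=4,suppress=True)
go((467,119,287),down(-56.4)); s=sense(); print(s["joints"],s["time_s"])
E
```

```text
time_s: 1.15
eef_pos: [332.3, -183.3, 329.9]
ee_rot: [0.587, 0.394, 0.587, -0.394]
force: [0.0, -1.1, 0.6]
grip_width: -0.003
lin [ 0.1434  0.7967 -0.763 ] rot [-0.3973 -0.0008 -0.0006]
[-0.8159 -0.0859  1.609   0.0004  1.6188  0.3671] 1.15
```

```bash
python3 -m jog '[{"linear":[0,0.1,-0.095],"rotation":[0,0,0],"grip":0},{"linear":[0,0.2,-0.19],"rotation":[-0.1,0,0],"grip":0},{"linear":[0,0.3,-0.29],"rotation":[-0.2,0,0],"grip":0},{"linear":[0,0.4,-0.38],"rotation":[-0.3,0,0],"grip":0},{"linear":[0,0.5,-0.48],"rotation":[-0.4,0,0],"grip":0},{"linear":[0,0.6,-0.57],"rotation":[-0.4,0,0],"grip":0},{"linear":[0.07,0.7,-0.67],"rotation":[-0.4,0,0],"grip":0},{"linear":[0.14,0.795,-0.763],"rotation":[-0.4,0,0],"grip":0},{"linear":[0.14,0.795,-0.763],"rotation":[-0.4,0,0],"grip":0},{"linear":[0.14,0.795,-0.763],"rotation":[-0.4,0,0],"grip":0},{"linear":[0.14,0.795,-0.763],"rotation":[-0.4,0,0],"grip":0}]'
python3 - <<'E'
from h import *
np.set_printoptions(precision=4,suppress=True)
p,d=capture("side"); cv2.imwrite("pics/s1.png",p[:,:,::-1])
p,d=capture("wrist"); cv2.imwrite("pics/w1.png",p[:,:,::-1]);
H=np.array([414,324.])
for th in [56.4,45,30,15,8,4,0,-2,-3.2]:
    a=np.radians(-th); u=np.array([np.cos(a),np.sin(a)]);n=np.array([-u[1],u[0]])
    t=H+200*u-19*n; print(th); go((*t,287),down(-th))
s=sense();print(s["joints"],s["time_s"])
E
```

```text
time_s: 2.07
eef_pos: [466.7, 117.7, 287.9]
ee_rot: [0.623, 0.334, 0.624, -0.334]
force: [-0.8, 0.2, 0.9]
grip_width: -0.0
56.4
lin [ 0.0064  0.1716 -0.0049] rot [-0.0013  0.0012 -0.0025]
45
lin [ 0.0066  0.3046 -0.0056] rot [-0.3993  0.0014 -0.0024]
30
lin [ 0.0068  0.4746 -0.0465] rot [-0.9229  0.0017 -0.0022]
15
lin [ 0.0069  0.6282 -0.1299] rot [-1.4465  0.002  -0.002 ]
8
lin [ 0.0069  0.6913 -0.182 ] rot [-1.6908  0.0022 -0.0019]
4
lin [ 0.007   0.7243 -0.215 ] rot [-1.8305  0.0022 -0.0018]
0
lin [ 0.007   0.755  -0.2503] rot [-1.9701  0.0023 -0.0017]
-2
lin [ 0.007   0.7694 -0.2687] rot [-2.0399  0.0024 -0.0017]
-3.2
lin [ 0.007   0.7777 -0.28  ] rot [-2.0818  0.0024 -0.0017]
[0.0018 0.163  1.4527 0.0002 1.5245 0.9869] 2.1667
```

View pics/s1.png

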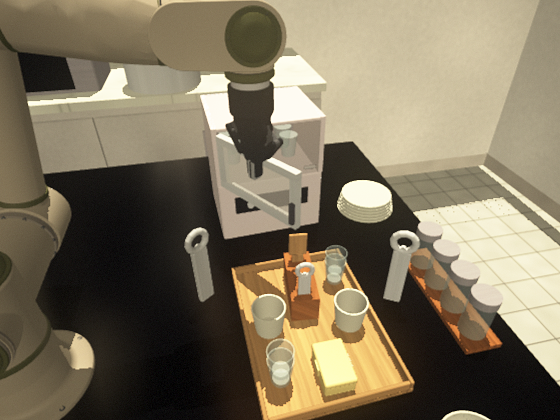

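View pics/w1.png

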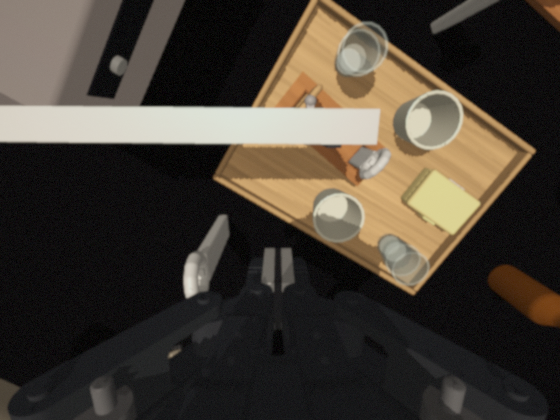

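The fingers are shut at (278,260) in the wrist view. They are squared up to the door, whose outer edge lies along row 145.

```bash
python3 -m jog '[{"linear":[0,0.06,0],"rotation":[0,0,0],"grip":0},{"linear":[0,0.11,0],"rotation":[0,0,0],"grip":0},{"linear":[0,0.15,0],"rotation":[0,0,0],"grip":0},{"linear":[0,0.18,-0.005],"rotation":[0,0,0],"grip":0},{"linear":[0,0.21,-0.005],"rotation":[-0.1,0,0],"grip":0},{"linear":[0,0.24,-0.005],"rotation":[-0.2,0,0],"grip":0},{"linear":[0,0.275,-0.005],"rotation":[-0.3,0,0],"grip":0},{"linear":[0,0.305,-0.006],"rotation":[-0.4,0,0],"grip":0},{"linear":[0,0.34,-0.012],"rotation":[-0.5,0,0],"grip":0},{"linear":[0,0.375,-0.02],"rotation":[-0.61,0,0],"grip":0},{"linear":[0,0.41,-0.03],"rotation":[-0.72,0,0],"grip":0},{"linear":[0,0.445,-0.038],"rotation":[-0.83,0,0],"grip":0},{"linear":[0,0.475,-0.046],"rotation":[-0.92,0,0],"grip":0},{"linear":[0,0.475,-0.046],"rotation":[-0.92,0,0],"grip":0},{"linear":[0,0.475,-0.046],"rotation":[-0.92,0,0],"grip":0}]'
python3 - <<'E'
from h import *
np.set_printoptions(precision=4,suppress=True)
p,d=capture("top"); cv2.imwrite("pics/t2.png",p[:,:,::-1])
p,d=capture("side"); cv2.imwrite("pics/s2.png",p[:,:,::-1])
s=sense();print(s["joints"],s["force"])
E
```

```text
time_s: 3.42
eef_pos: [578.0, 206.6, 289.3]
ee_rot: [0.683, 0.184, 0.682, -0.184]
force: [0.0, 0.2, 0.7]
grip_width: -0.001
[ 0.1528  0.4802  1.024  -0.0002  1.6357  0.6801] [ 0.1447 -0.222  -0.1728]
```

View pics/t2.png

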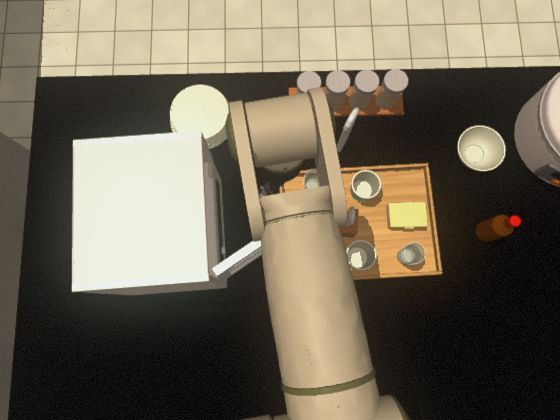

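View pics/s2.png

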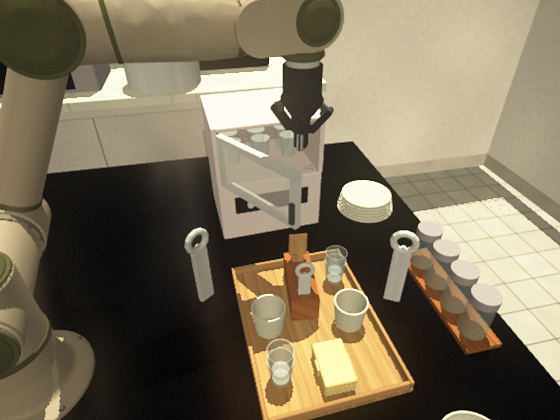

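Run:
```python
from h import *
np.set_printoptions(precision=1,suppress=True)
c=calibration("side");s=sense()
print(s["eef_pos"],proj(c,s["eef_pos"]),proj(c,(552,117,320)),proj(c,(414,324,320)))
p,d=capture("side")
for q in [(302,140),(302,146),(302,150),(297,170),(298,172),(270,155),(240,145)]: print(q,dep(c,*q,d[q[1],q[0]]),p[q[1],q[0]])
cv2.imwrite("pics/s3.png",cv2.resize(p[70:240,190:350,::-1],None,fx=3.5,fy=3.5,interpolation=cv2.INTER_CUBIC))
```

```text
[577.7 206.6 289.4] [299.8 163.5] [299.  173.1] [217.6 135.2]
(302, 140) [578.2 195.8 349.7] [113 106  94]
(302, 146) [578.9 197.3 335.4] [112 106  92]
(302, 150) [579.5 198.6 325.5] [115 108  94]
(297, 170) [550.3 125.7 322.2] [156 149 132]
(298, 172) [550.6 119.2 321.4] [157 150 131]
(270, 155) [560.8 472.1 176.5] [170 153 130]
(240, 145) [457.  258.  322.3] [253 252 242]
```

View pics/s3.png

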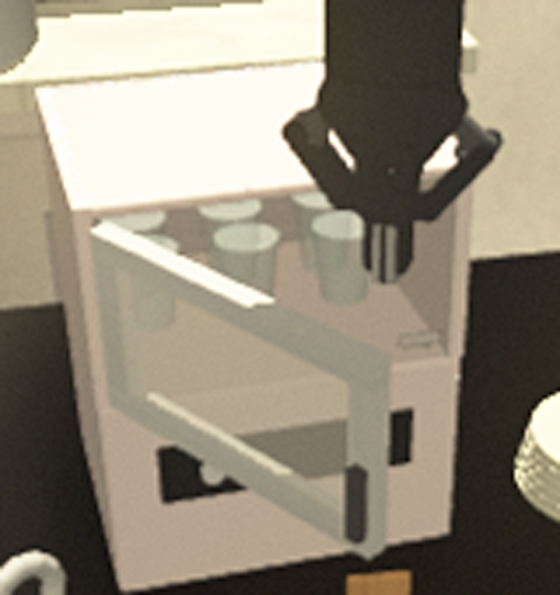

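Run:
```python
from h import *
np.set_printoptions(precision=1,suppress=True)
s=sense();c=calibration("wrist");p,d=capture("wrist")
print(s["eef_pos"],proj(c,s["eef_pos"]),proj(c,s["eef_pos"]+[0,0,33]))
cv2.imwrite("pics/w3.png",cv2.resize(p[200:320,200:360,::-1],None,fx=4,fy=4,interpolation=cv2.INTER_CUBIC))
for v in range(240,300,5): print(v,dep(c,271,v,d[v,271]),dep(c,286,v,d[v,286]))
```

```text
[577.7 206.7 289.5] [277.6 237.6] [277.7 261.4]
240 [508.9 109.    8.6] [553.6 144.9 136.7]
245 [504.1 101.    7.7] [613.6 269.1 465.4]
250 [580.  217.2 330.4] [586.2 213.1 329.5]
255 [579.9 217.  335.6] [586.1 213.3 335.3]
260 [579.9 216.7 340.3] [585.7 212.8 339.5]
265 [580.  216.7 345.5] [585.9 213.5 345.8]
270 [580.1 216.7 350.2] [586.  214.1 351.3]
275 [580.3 216.9 355. ] [585.4 213.2 353.7]
280 [580.1 216.4 358. ] [585.2 213.2 357.6]
285 [579.9 215.9 360.9] [584.7 212.3 359.7]
290 [580.7 217.1 366.8] [585.5 214.1 366.5]
295 [580.8 217.1 370.2] [585.5 214.4 370.3]
```

View pics/w3.png

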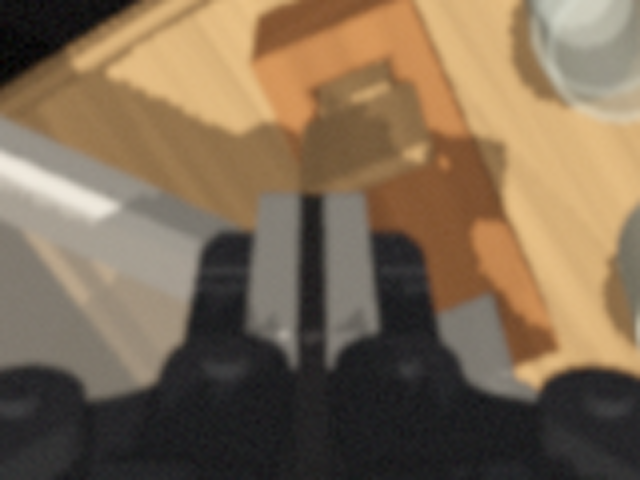

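Run:
```python
from h import *
np.set_printoptions(precision=1,suppress=True)
s=sense();c=calibration("wrist");T=c["world_from_camera"];print(T[:3,3]-s["eef_pos"])
X=q2R(s["ee_rot"]).as_matrix(); print("tool->cam",X.T@(T[:3,3]-s["eef_pos"])); print((X.T@T[:3,:3]))
M=X.T@T[:3,:3];off=X.T@(T[:3,3]-s["eef_pos"])
K=c["intrinsics"];D=np.load("wrist0.npy")
for u,vs in ((180,range(255,300,6)),(375,range(255,300,6))):
  for v in vs:
    z=D[v,u]; q=np.array([(u-K[0,2])/K[0,0],-(v-K[1,2])/K[1,1],-1])*z
    print("tool frame open",u,v,M@q+off)
print(s["joints"],s["grip_width"])
```

```text
[ 35.9  62.4 175.9]
tool->cam [-175.9   72.2   -0.1]
[[-0.   0.3 -1. ]
 [-0.   1.   0.3]
 [ 1.   0.   0. ]]
tool frame open 180 255 [ 196.8 -106.2 -133.6]
tool frame open 180 261 [-52.7  10.3 -44.5]
tool frame open 180 267 [-58.4  10.2 -42.7]
tool frame open 180 273 [-58.7   7.4 -42.9]
tool frame open 180 279 [-58.9   4.6 -43.1]
tool frame open 180 285 [-60.3   2.5 -42.8]
tool frame open 180 291 [-61.6   0.3 -42.7]
tool frame open 180 297 [-61.5  -2.8 -43. ]
tool frame open 375 255 [ 197.6 -106.8  133.7]
tool frame open 375 261 [-51.1   9.4  44.9]
tool frame open 375 267 [-57.5   9.7  42.8]
tool frame open 375 273 [-60.1   8.2  42.2]
tool frame open 375 279 [-59.7   5.   42.6]
tool frame open 375 285 [-60.8   2.7  42.5]
tool frame open 375 291 [-61.2  -0.   42.6]
tool frame open 375 297 [-61.8  -2.7  42.7]
[ 0.2  0.5  1.  -0.   1.6  0.7] 0.0016188042777334805
```

Both cameras put the shut fingertips about 35 mm behind the reported TCP, along the tool. The side view gives z≈324 and the wrist view ≈328, against a reported 289. So the fingers passed just over the door without touching it. I'll go back over the door, lower the tool with this correction, and push again.

Run:
```python
from h import *
np.set_printoptions(precision=4,suppress=True)
go((577.7,206.7,325),down(-30))
go((462,117,325),down(-56.4))
go((462,117,250),down(-56.4))
```

```text
lin [-0.1185 -0.0003  0.0003] rot [-0.006   0.003  -0.0021]
lin [-0.1192 -0.4526 -0.1828] rot [ 0.9156  0.0024 -0.0027]
lin [ 0.1308 -0.4528 -0.1832] rot [ 0.9156  0.0024 -0.0027]
```

```bash
python3 -m jog '[{"linear":[-0.1,0,0],"rotation":[0,0,0],"grip":0},{"linear":[-0.12,0,0],"rotation":[0,0,0],"grip":0},{"linear":[-0.12,-0.06,-0.025],"rotation":[0.12,0,0],"grip":0},{"linear":[-0.12,-0.15,-0.06],"rotation":[0.3,0,0],"grip":0},{"linear":[-0.12,-0.25,-0.1],"rotation":[0.5,0,0],"grip":0},{"linear":[-0.12,-0.35,-0.14],"rotation":[0.7,0,0],"grip":0},{"linear":[-0.12,-0.453,-0.183],"rotation":[0.915,0,0],"grip":0},{"linear":[-0.12,-0.453,-0.183],"rotation":[0.915,0,0],"grip":0},{"linear":[-0.05,-0.453,-0.183],"rotation":[0.915,0,0],"grip":0},{"linear":[0.06,-0.453,-0.183],"rotation":[0.915,0,0],"grip":0},{"linear":[0.131,-0.453,-0.183],"rotation":[0.915,0,0],"grip":0},{"linear":[0.131,-0.453,-0.183],"rotation":[0.915,0,0],"grip":0},{"linear":[0.131,-0.453,-0.183],"rotation":[0.915,0,0],"grip":0}]'
python3 - <<'E'
from h import *
np.set_printoptions(precision=4,suppress=True)
p,d=capture("side"); cv2.imwrite("pics/s4.png",cv2.resize(p[40:240,150:350,::-1],None,fx=3,fy=3))
H=np.array([414,324.])
for th in [56.4,45,30]:
    a=np.radians(-th); u=np.array([np.cos(a),np.sin(a)]);n=np.array([-u[1],u[0]])
    t=H+200*u-19*n; print(th); go((*t,250),down(-th))
s=sense();print(s["eef_pos"],s["force"])
E
```

```text
time_s: 4.7
eef_pos: [462.1, 116.9, 250.4]
ee_rot: [0.624, 0.334, 0.623, -0.334]
force: [0.1, 0.5, -0.1]
grip_width: 0.0
56.4
lin [0.0053 0.1834 0.0022] rot [ 0.0008  0.004  -0.0067]
45
lin [0.0058 0.3165 0.0016] rot [-0.3971  0.0047 -0.0063]
30
lin [ 0.0063  0.4865 -0.039 ] rot [-0.9207  0.0055 -0.0057]
[462.6529 116.9779 251.406 ] [0.0457 0.9013 0.3795]
```

View pics/s4.png

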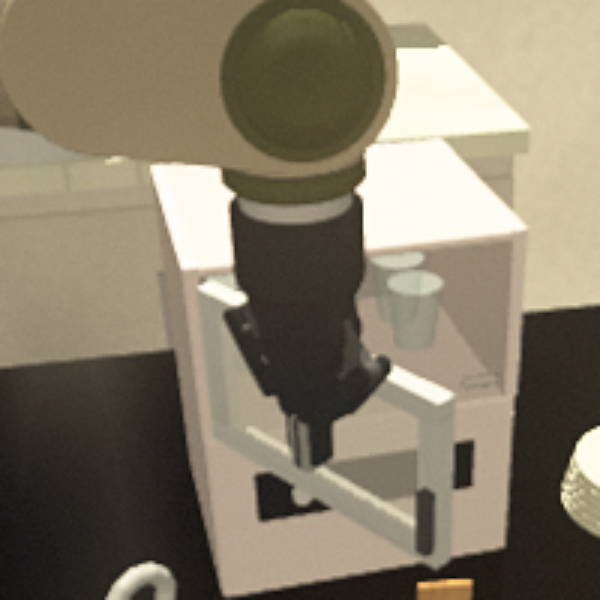

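The shut fingers, at zoomed (305,460), are now in front of the door and below its top edge, so I can push.

```bash
python3 -m jog '[{"linear":[0,0.07,0],"rotation":[0,0,0],"grip":0},{"linear":[0,0.12,0],"rotation":[0,0,0],"grip":0},{"linear":[0,0.16,0],"rotation":[0,0,0],"grip":0},{"linear":[0,0.185,0],"rotation":[0,0,0],"grip":0},{"linear":[0,0.215,0],"rotation":[-0.1,0,0],"grip":0},{"linear":[0,0.25,0.002],"rotation":[-0.2,0,0],"grip":0},{"linear":[0,0.285,0.002],"rotation":[-0.3,0,0],"grip":0},{"linear":[0,0.317,0.002],"rotation":[-0.4,0,0],"grip":0},{"linear":[0,0.35,-0.005],"rotation":[-0.5,0,0],"grip":0},{"linear":[0,0.387,-0.012],"rotation":[-0.61,0,0],"grip":0},{"linear":[0,0.422,-0.022],"rotation":[-0.72,0,0],"grip":0},{"linear":[0,0.457,-0.03],"rotation":[-0.83,0,0],"grip":0},{"linear":[0,0.487,-0.038],"rotation":[-0.92,0,0],"grip":0},{"linear":[0,0.487,-0.038],"rotation":[-0.92,0,0],"grip":0}]'
python3 - <<'E'
from h import *
np.set_printoptions(precision=4,suppress=True)
p,d=capture("side"); cv2.imwrite("pics/s5.png",cv2.resize(p[40:240,150:350,::-1],None,fx=3,fy=3))
p,d=capture("wrist"); cv2.imwrite("pics/w5.png",p[:,:,::-1])
H=np.array([414,324.])
for th in [30,22,15,8,4,2,0,-2,-3.2]:
    a=np.radians(-th); u=np.array([np.cos(a),np.sin(a)]);n=np.array([-u[1],u[0]])
    t=H+200*u-19*n; print(th); go((*t,250),down(-th))
s=sense();print(s["eef_pos"],s["force"])
E
```

```text
time_s: 5.92
eef_pos: [578.9, 208.2, 252.7]
ee_rot: [0.685, 0.183, 0.681, -0.182]
force: [-0.2, -0.1, -0.1]
grip_width: -0.002
30
lin [ 0.0087  0.     -0.0017] rot [-0.0032  0.0085 -0.0054]
22
lin [0.0089 0.0934 0.0005] rot [-0.2824  0.0089 -0.0048]
15
lin [ 0.0091  0.1747 -0.0083] rot [-0.5268  0.0091 -0.0043]
8
lin [ 0.0093  0.2543 -0.0269] rot [-0.7711  0.0094 -0.0037]
4
lin [ 0.0093  0.2986 -0.0419] rot [-0.9107  0.0096 -0.0034]
2
lin [ 0.0093  0.3203 -0.0505] rot [-0.9805  0.0096 -0.0032]
0
lin [ 0.0093  0.3417 -0.0599] rot [-1.0504  0.0097 -0.0031]
-2
lin [ 0.0094  0.3628 -0.07  ] rot [-1.1202  0.0098 -0.0029]
-3.2
lin [ 0.0094  0.3753 -0.0764] rot [-1.1621  0.0098 -0.0028]
[578.1325 207.2856 252.6037] [-0.3571  0.3342  0.2529]
```

View pics/s5.png

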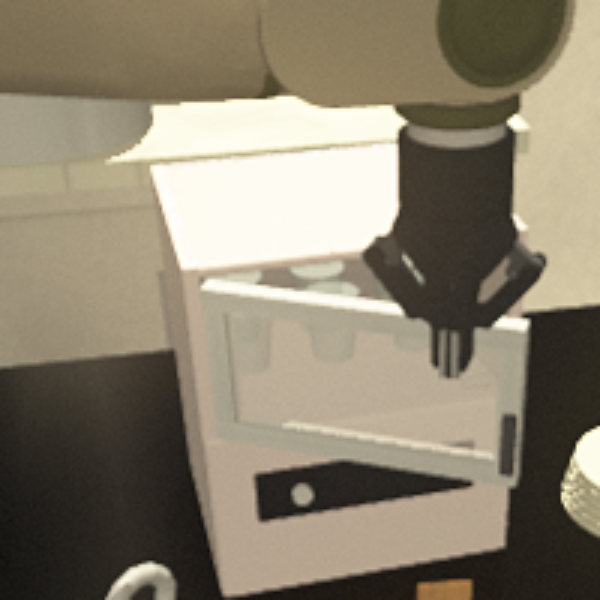

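View pics/w5.png

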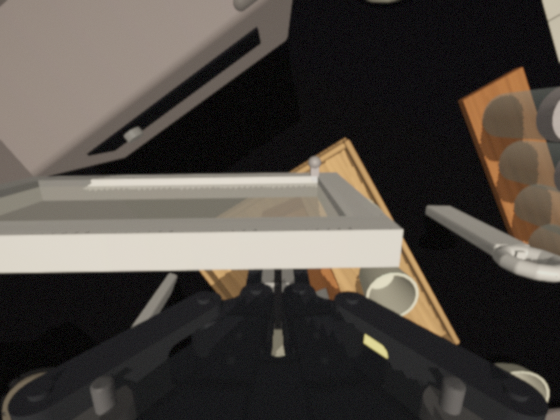

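The door follows the fingers and lies parallel to them, now about 33° open. I'll bring it close to the catch.

```bash
python3 -m jog '[{"linear":[0,0.03,0],"rotation":[-0.09,0,0],"grip":0},{"linear":[0,0.06,0],"rotation":[-0.18,0,0],"grip":0},{"linear":[0,0.095,0],"rotation":[-0.28,0,0],"grip":0},{"linear":[0.002,0.135,-0.003],"rotation":[-0.4,0,0],"grip":0},{"linear":[0.004,0.175,-0.008],"rotation":[-0.53,0,0],"grip":0},{"linear":[0.006,0.215,-0.017],"rotation":[-0.65,0,0],"grip":0},{"linear":[0.008,0.254,-0.027],"rotation":[-0.77,0,0],"grip":0},{"linear":[0.008,0.277,-0.034],"rotation":[-0.84,0,0],"grip":0},{"linear":[0.008,0.298,-0.042],"rotation":[-0.91,0,0],"grip":0},{"linear":[0.008,0.32,-0.05],"rotation":[-0.98,0,0],"grip":0},{"linear":[0.008,0.32,-0.05],"rotation":[-0.98,0,0],"grip":0}]'
python3 - <<'E'
from h import *
np.set_printoptions(precision=4,suppress=True)
p,d=capture("wrist"); cv2.imwrite("pics/w6.png",p[:,:,::-1])
H=np.array([414,324.])
for th in [2,0,-2,-3.2,-5]:
    a=np.radians(-th); u=np.array([np.cos(a),np.sin(a)]);n=np.array([-u[1],u[0]])
    t=H+200*u-19*n; print(th); go((*t,250),down(-th))
s=sense();print(s["eef_pos"],s["force"])
E
```

```text
time_s: 6.93
eef_pos: [613.2, 298.3, 250.9]
ee_rot: [0.709, 0.012, 0.705, -0.012]
force: [-0.0, 1.0, 0.1]
grip_width: -0.004
2
lin [ 0.0029  0.0008 -0.    ] rot [-0.0031  0.0112 -0.0012]
0
lin [0.0029 0.0241 0.0017] rot [-0.0729  0.0112 -0.001 ]
-2
lin [0.003  0.0475 0.0027] rot [-0.1427  0.0112 -0.0008]
-3.2
lin [0.003  0.0615 0.0029] rot [-0.1846  0.0112 -0.0007]
-5
lin [0.003  0.0825 0.0026] rot [-0.2474  0.0113 -0.0005]
[613.2076 297.7904 250.8725] [-0.1916 -0.4197  0.4223]
```

View pics/w6.png

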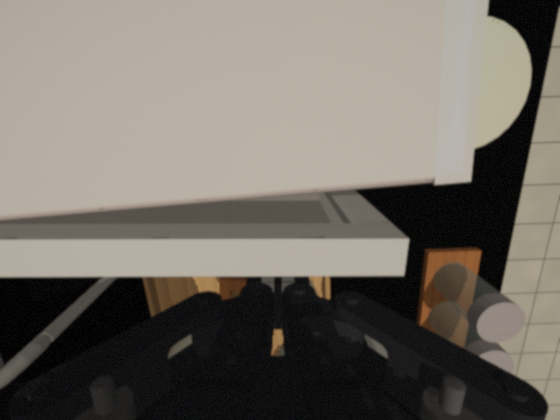

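```bash
python3 -m jog '[{"linear":[0,0.008,0],"rotation":[-0.02,0,0],"grip":0},{"linear":[0,0.016,0.001],"rotation":[-0.05,0,0],"grip":0},{"linear":[0,0.024,0.001],"rotation":[-0.07,0,0],"grip":0},{"linear":[0,0.03,0.002],"rotation":[-0.09,0,0],"grip":0},{"linear":[0,0.036,0.002],"rotation":[-0.11,0,0],"grip":0},{"linear":[0,0.042,0.002],"rotation":[-0.13,0,0],"grip":0},{"linear":[0,0.042,0.002],"rotation":[-0.13,0,0],"grip":0}]'
python3 - <<'E'
from h import *
np.set_printoptions(precision=2,suppress=True)
s=sense();print(s["eef_pos"],s["force"],s["wrist_torque"])
E
```

```text
time_s: 7.57
eef_pos: [614.3, 307.8, 251.1]
ee_rot: [0.709, -0.011, 0.706, 0.008]
force: [-3.1, -13.3, 3.0]
grip_width: 0.0
[614.34 307.79 251.13] [ -3.12 -13.32   2.97] [-1.87  0.54 -0.02]
```

```bash
python3 -m jog '[{"linear":[0,0.01,0],"rotation":[-0.02,0,0],"grip":0},{"linear":[0,0.01,0],"rotation":[-0.02,0,0],"grip":0},{"linear":[0,0.01,0],"rotation":[-0.02,0,0],"grip":0}]'
python3 - <<'E'
from h import *
np.set_printoptions(precision=2,suppress=True)
s=sense();print(s["eef_pos"],s["force"],s["wrist_torque"])
p,d=capture("wrist"); cv2.imwrite("pics/w7.png",p[:,:,::-1])
p,d=capture("side"); cv2.imwrite("pics/s7.png",cv2.resize(p[40:240,150:350,::-1],None,fx=3,fy=3))
E
```

```text
time_s: 7.82
eef_pos: [614.3, 307.5, 251.2]
ee_rot: [0.708, -0.016, 0.706, 0.008]
force: [-4.6, -15.2, 2.6]
grip_width: 0.002
[614.34 307.51 251.25] [ -4.65 -15.25   2.59] [-2.23  0.64  0.04]
```

View pics/w7.png

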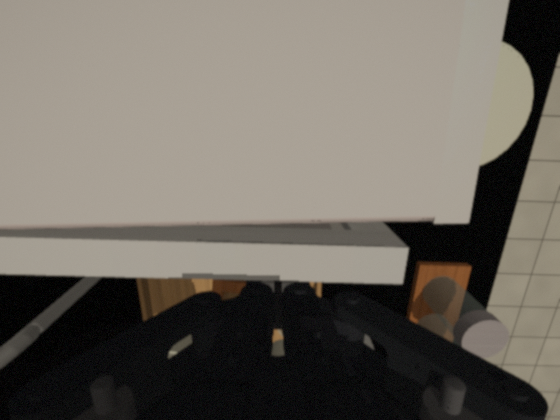

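View pics/s7.png

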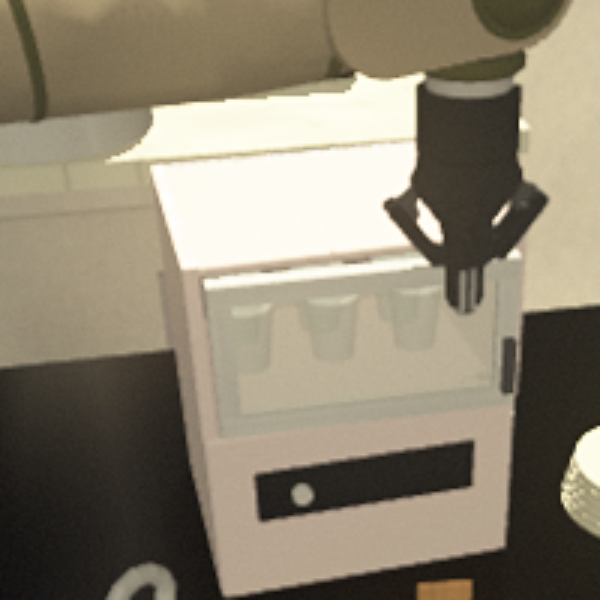

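The wrist view shows about 1.8° still between the door's edge (row 275–280) and the cabinet's edge (row 228–220), so the door is riding the catch. I'll push further.

```bash
python3 -m jog '[{"linear":[0,0.015,0],"rotation":[0,0,0],"grip":0},{"linear":[0,0.02,0],"rotation":[0,0,0],"grip":0},{"linear":[0,0.025,0],"rotation":[0,0,0],"grip":0},{"linear":[0,0.025,0],"rotation":[0,0,0],"grip":0}]'
python3 - <<'E'
from h import *
np.set_printoptions(precision=2,suppress=True)
s=sense();print(s["eef_pos"],s["force"],s["wrist_torque"])
p,d=capture("wrist"); cv2.imwrite("pics/w8.png",p[:,:,::-1])
E
```

```text
time_s: 8.25
eef_pos: [614.4, 314.0, 251.3]
ee_rot: [0.708, -0.016, 0.706, 0.008]
force: [0.9, -1.7, 0.8]
grip_width: -0.004
[614.35 313.97 251.28] [ 0.9  -1.65  0.8 ] [-0.26 -0.07 -0.01]
```

View pics/w8.png

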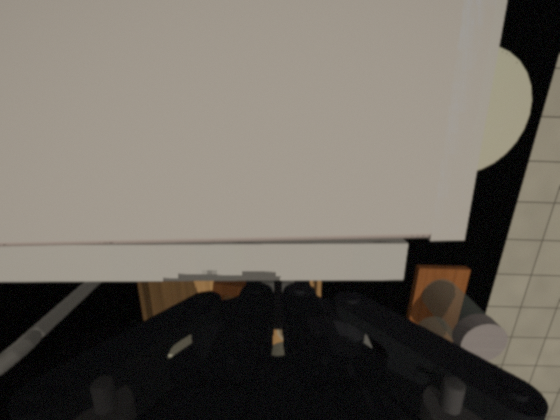

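The door has snapped shut: its edge (rows 240–280) is flush and parallel with the cabinet, and the force fell to about 1 N. I'll retreat and go to the opener.

Run:
```python
from h import *
np.set_printoptions(precision=4,suppress=True)
go((600,230,251),down(3))
go((575,120,290),down(-45))
go((547,43,290),down(-95.4))
```

```text
lin [ 0.0038 -0.2798 -0.0573] rot [-0.0375  0.0048  0.0219]
lin [-0.1224 -0.6449 -0.1526] rot [1.638  0.0137 0.0186]
lin [-0.1199 -0.8982 -0.2545] rot [3.3972 0.0223 0.0121]
```

```bash
python3 -m jog '[{"linear":[0,-0.08,0],"rotation":[0,0,0],"grip":0},{"linear":[0,-0.18,-0.03],"rotation":[0,0,0],"grip":0},{"linear":[0,-0.28,-0.057],"rotation":[0.1,0,0],"grip":0},{"linear":[-0.06,-0.38,-0.08],"rotation":[0.3,0,0],"grip":0},{"linear":[-0.12,-0.48,-0.12],"rotation":[0.5,0,0],"grip":0},{"linear":[-0.12,-0.58,-0.15],"rotation":[0.7,0,0],"grip":0},{"linear":[-0.12,-0.645,-0.16],"rotation":[0.9,0,0],"grip":30},{"linear":[-0.12,-0.645,-0.16],"rotation":[0.99,0,0],"grip":60}]' 60
python3 - <<'E'
from h import *
np.set_printoptions(precision=4,suppress=True)
p,d=capture("side"); cv2.imwrite("pics/s9.png",p[:,:,::-1])
go((547,43,240),down(-60))
E
```

```text
time_s: 8.97
eef_pos: [572.6, 116.9, 290.1]
ee_rot: [0.69, 0.161, 0.685, -0.168]
force: [0.4, -0.2, -0.5]
grip_width: 0.27
lin [ 0.1683 -0.2619  0.0359] rot [1.1566 0.0201 0.0103]
```

View pics/s9.png

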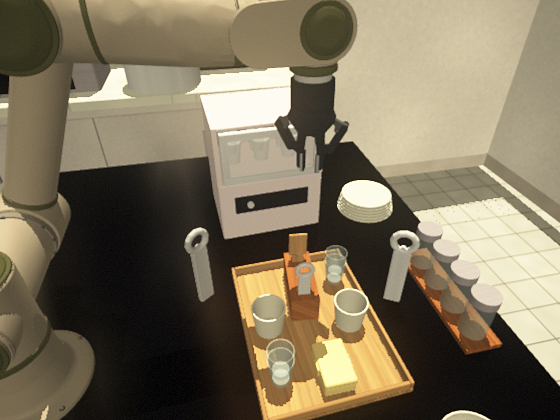

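Door stays shut. I'll keep turning over the opener.

```bash
python3 -m jog '[{"linear":[0,-0.08,0.01],"rotation":[0.2,0,0],"grip":60},{"linear":[0,-0.16,0.02],"rotation":[0.4,0,0],"grip":60},{"linear":[0,-0.24,0.03],"rotation":[0.6,0,0],"grip":60},{"linear":[0,-0.262,0.036],"rotation":[0.8,0.01,0.01],"grip":60},{"linear":[0.06,-0.262,0.036],"rotation":[1,0.02,0.01],"grip":60},{"linear":[0.1,-0.262,0.036],"rotation":[1,0.02,0.01],"grip":60}]'
python3 - <<'E'
from h import *
np.set_printoptions(precision=4,suppress=True)
go((547,43,220),down(-95.4))
E
```

```text
time_s: 9.52
eef_pos: [547.1, 43.2, 259.9]
ee_rot: [0.625, 0.331, 0.625, -0.33]
force: [0.1, 1.0, -1.3]
grip_width: 0.702
lin [ 0.1329 -0.0005  0.0004] rot [ 1.3842 -0.0006 -0.0002]
```

```bash
python3 -m jog '[{"linear":[0,0,0],"rotation":[0.2,0,0],"grip":60},{"linear":[0,0,0],"rotation":[0.4,0,0],"grip":60},{"linear":[0,0,0],"rotation":[0.6,0,0],"grip":60},{"linear":[0,0,0],"rotation":[0.8,0,0],"grip":60},{"linear":[0,0,0],"rotation":[1,0,0],"grip":60},{"linear":[0,0,0],"rotation":[1,0,0],"grip":60}]'
python3 -m jog '[{"linear":[0,0,0],"rotation":[0.2,0,0],"grip":60},{"linear":[0.06,0,0],"rotation":[0.38,0,0],"grip":60},{"linear":[0.13,0,0],"rotation":[0.38,0,0],"grip":60},{"linear":[0.13,0,0],"rotation":[0.38,0,0],"grip":60},{"linear":[0.13,0,0],"rotation":[0.38,0,0],"grip":60}]'
python3 - <<'E'
from h import *
np.set_printoptions(precision=4,suppress=True)
c=calibration("wrist");s=sense()
np.save("c1.npy",c,allow_pickle=True)
p,d=capture("wrist"); cv2.imwrite("pics/w9.png",p[:,:,::-1]);np.save("w9.npy",d)
print(s["joints"],s["eef_pos"])
for q in [(546.7,43.3,155),(546.7,43.3,134),(546.7,43.3,72)]: print(proj(c,q))
E
```

```text
time_s: 10.02
eef_pos: [547.2, 43.9, 259.8]
ee_rot: [0.523, 0.476, 0.524, -0.475]
force: [0.3, 0.6, -0.2]
grip_width: 0.705
time_s: 10.43
eef_pos: [547.0, 44.3, 220.6]
ee_rot: [-0.476, -0.522, -0.478, 0.522]
force: [-0.9, -0.2, -0.3]
grip_width: 0.703
[-0.1332  0.3514  1.3853  0.001   1.4065  1.5272] [546.9589  44.3042 220.5712]
[277.4732 208.9881]
[277.4829 202.3109]
[277.5048 187.3199]
```

View pics/w9.png

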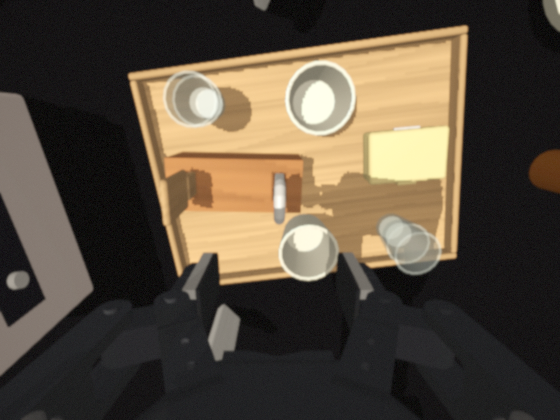

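Run:
```python
import cv2
p=cv2.imread("pics/w9.png");cv2.imwrite("pics/w9z.png",cv2.resize(p[130:250,180:340],None,fx=5,fy=5,interpolation=cv2.INTER_CUBIC))
```

```text
(no output)
```

View pics/w9z.png

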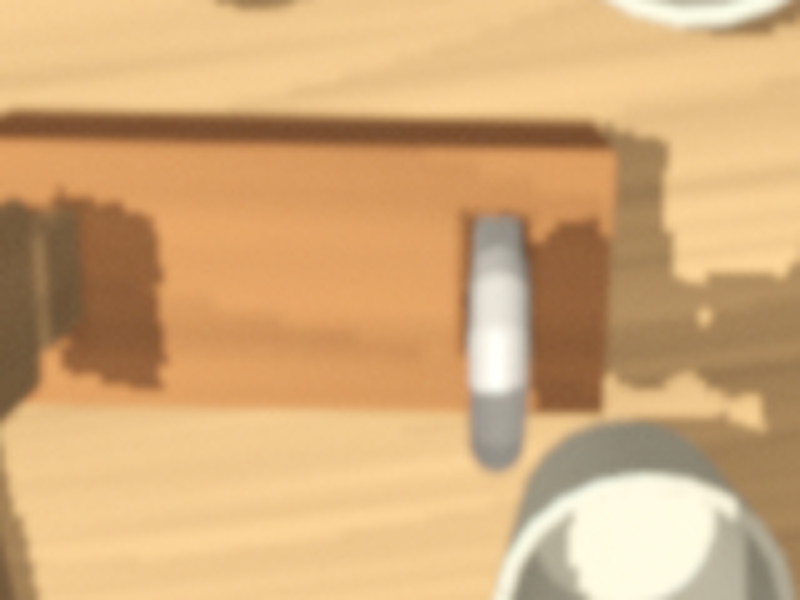

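Run:
```python
from h import *
np.set_printoptions(precision=1,suppress=True)
c=np.load("c1.npy",allow_pickle=True).item()
W=lambda p:(p[0]/5+180-.4,p[1]/5+130-.4)
print("ring near edge",plane(c,*W((497,468)),134))
print("holder top near/far/corner",plane(c,*W((500,408)),72),plane(c,*W((500,143)),72),plane(c,*W((612,148)),72),plane(c,*W((600,410)),72),plane(c,*W((50,405)),72))
t=calibration("top");s=calibration("side")
A=lambda p:(p[0]/4+190-.4,p[1]/4+140-.4)
B=lambda p:(p[0]/3+200-.33,p[1]/3+130-.33)
print("ring near edge top/wrist",two(c,W((497,468)),s,B((287,417))))
print("ring top of side", two(c,W((498,345)),s,B((316,396))))
print("holder corner heights",two(c,W((612,148)),s,B((357,505))),two(c,W((600,410)),s,B((275,515))),two(c,W((612,148)),t,A((674,275))))
```

```text
ring near edge [526.4  43.7 134. ]
holder top near/far/corner [518.8  43.4  72. ] [578.5  38.1  72. ] [575.3  14.1  72. ] [516.3  20.8  72. ] [528.7 145.4  72. ]
ring near edge top/wrist (array([529.1,  43.6, 141.9]), np.float64(0.3159855820074556))
ring top of side (array([552.2,  42.9, 155.2]), np.float64(7.5524697865261645))
holder corner heights (array([574.3,  14.9,  74.4]), np.float64(2.8949294245275388)) (array([516. ,  21. ,  72.4]), np.float64(0.7207109851348114)) (array([575.5,  14.2,  73.1]), np.float64(0.13086850850038662))
```

```bash
python3 -m jog '[{"linear":[0.07,0,0.005],"rotation":[0,0,0],"grip":60},{"linear":[0.15,0.001,0.005],"rotation":[0,0,0],"grip":60},{"linear":[0.25,0.002,0.005],"rotation":[0,0,0],"grip":60},{"linear":[0.35,0.002,0.005],"rotation":[0,0,0],"grip":60},{"linear":[0.38,0.002,0.005],"rotation":[0,0,0],"grip":60},{"linear":[0.38,0.002,0.005],"rotation":[0,0,0],"grip":60}]'
python3 - <<'E'
from h import *
np.set_printoptions(precision=4,suppress=True)
p,d=capture("side"); cv2.imwrite("pics/s10.png",cv2.resize(p[130:330,200:400,::-1],None,fx=3,fy=3))
p,d=capture("wrist"); cv2.imwrite("pics/w10.png",p[:,:,::-1])
go((547.5,42.7,57),down(-95.6));print(sense()["force"])
E
```

```text
time_s: 10.98
eef_pos: [547.6, 42.8, 106.9]
ee_rot: [-0.476, -0.522, -0.478, 0.522]
force: [0.2, -0.2, 0.5]
grip_width: 0.701
lin [ 0.1755 -0.0064  0.0005] rot [ 0.0161 -0.0016 -0.0072]
[-0.247  -0.329   0.4058]
```

View pics/s10.png

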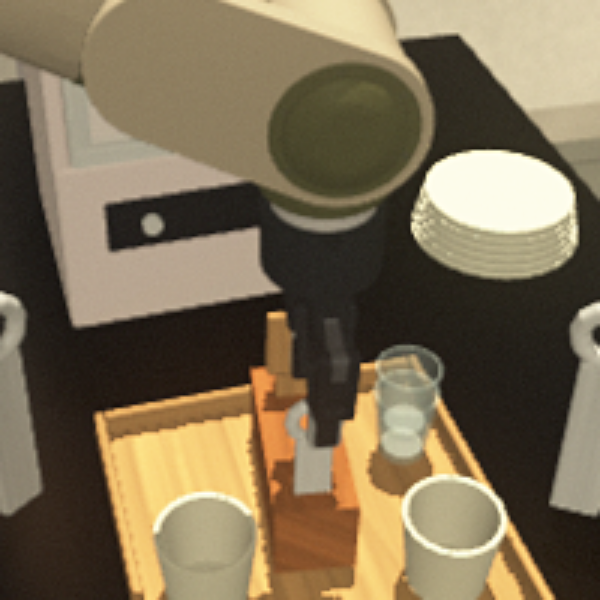

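View pics/w10.png

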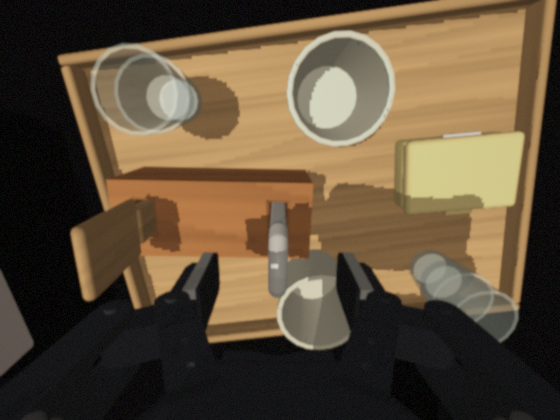

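```bash
python3 -m jog '[{"linear":[0.05,-0.002,0],"rotation":[0,0,0],"grip":60},{"linear":[0.1,-0.004,0],"rotation":[0.01,0,-0.005],"grip":60},{"linear":[0.14,-0.004,0],"rotation":[0.015,0,-0.007],"grip":60},{"linear":[0.165,-0.004,0],"rotation":[0.015,0,-0.007],"grip":60},{"linear":[0.165,-0.004,0],"rotation":[0.015,0,-0.007],"grip":60}]'
python3 - <<'E'
from h import *
np.set_printoptions(precision=4,suppress=True)
p,d=capture("side"); cv2.imwrite("pics/s11.png",cv2.resize(p[130:330,200:400,::-1],None,fx=3,fy=3))
print(sense()["force"])
E
```

```text
time_s: 11.5
eef_pos: [548.5, 42.7, 60.5]
ee_rot: [0.475, 0.524, 0.475, -0.523]
force: [-1.1, -0.1, 0.2]
grip_width: 0.7
[-0.53   -0.6756  0.2755]
```

View pics/s11.png

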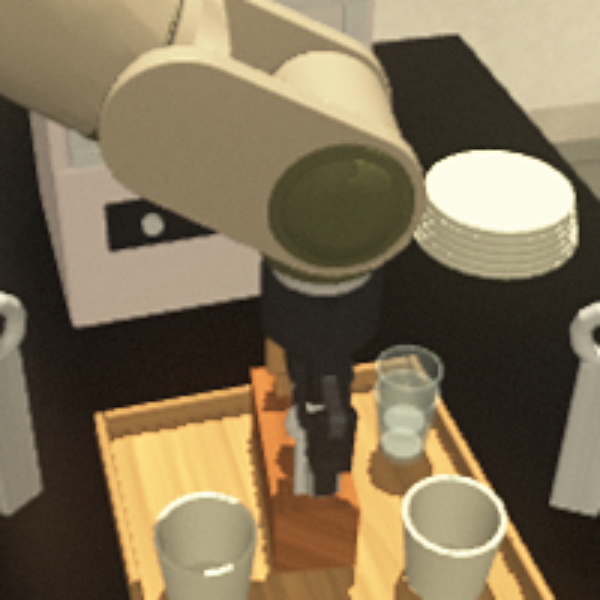

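Run:
```python
from h import *
c=calibration("side")
for y in (8,):
  for z in (60,70,80,90,100,105): print(z,((proj(c,(548,y,z))-[200,130])*3).round(0))
```

```text
60 [324. 532.]
70 [324. 523.]
80 [324. 513.]
90 [325. 503.]
100 [325. 493.]
105 [326. 488.]
```

```bash
python3 -m jog '[{"linear":[0,0,0],"rotation":[0,0,0],"grip":25},{"linear":[0,0,0],"rotation":[0,0,0],"grip":12},{"linear":[0,0,0],"rotation":[0,0,0],"grip":4},{"linear":[0,0,0],"rotation":[0,0,0],"grip":2},{"linear":[0,0,0],"rotation":[0,0,0],"grip":2},{"linear":[0,0,0],"rotation":[0,0,0],"grip":2},{"linear":[0,0,0],"rotation":[0,0,0],"grip":2},{"linear":[0,0,0],"rotation":[0,0,0],"grip":2}]' 60
python3 - <<'E'
from h import *
np.set_printoptions(precision=4,suppress=True)
s=sense();print(s["force"],s["wrist_torque"],s["grip_width"]*85.4)
p,d=capture("wrist"); cv2.imwrite("pics/w12.png",p[:,:,::-1])
p,d=capture("side"); cv2.imwrite("pics/s12.png",cv2.resize(p[130:330,200:400,::-1],None,fx=3,fy=3))
E
```

```text
time_s: 12.22
eef_pos: [549.3, 42.6, 61.9]
ee_rot: [0.476, 0.524, 0.475, -0.523]
force: [0.1, -0.4, 5.4]
grip_width: 0.107
[ 0.0768 -0.3712  5.3778] [0.0546 0.1011 0.0088] 9.106806085051934
```

View pics/w12.png

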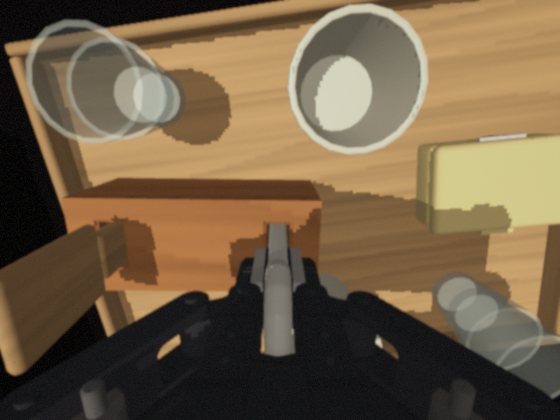

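View pics/s12.png

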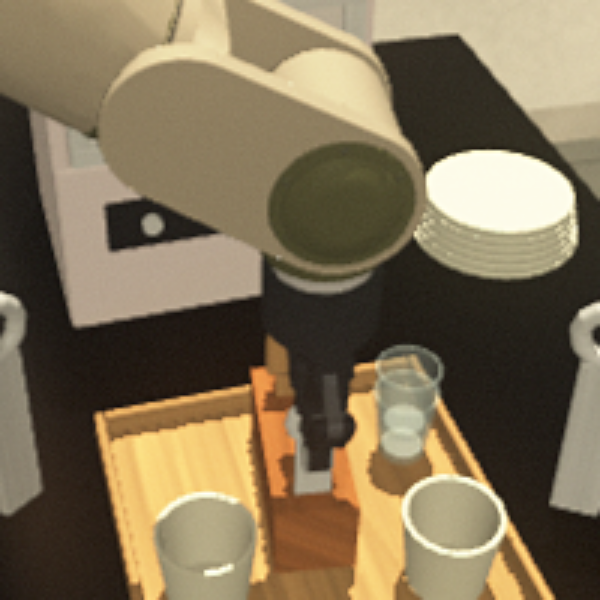

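The gripper holds at 9 mm, with the opener's handle between the pads at (278,265). Lifting straight up.

```bash
python3 -m jog '[{"linear":[-0.02,0,0],"rotation":[0,0,0],"grip":2},{"linear":[-0.05,0,0],"rotation":[0,0,0],"grip":2},{"linear":[-0.09,0,0],"rotation":[0,0,0],"grip":2},{"linear":[-0.14,0,0],"rotation":[0,0,0],"grip":2},{"linear":[-0.2,0,0],"rotation":[0,0,0],"grip":2},{"linear":[-0.27,0,0],"rotation":[0,0,0],"grip":2},{"linear":[-0.35,0,0],"rotation":[0,0,0],"grip":2},{"linear":[-0.45,0,0],"rotation":[0,0,0],"grip":2},{"linear":[-0.55,0,0],"rotation":[0,0,0],"grip":2},{"linear":[-0.65,0,0],"rotation":[0,0,0],"grip":2},{"linear":[-0.75,0,0],"rotation":[0,0,0],"grip":2},{"linear":[-0.8,0,0],"rotation":[0,0,0],"grip":2},{"linear":[-0.8,0,0],"rotation":[0,0,0],"grip":2}]' 70
python3 - <<'E'
from h import *
np.set_printoptions(precision=4,suppress=True)
s=sense();print(s["force"],s["joints"],s["grip_width"]*85.4)
p,d=capture("side"); cv2.imwrite("pics/s13.png",p[:,:,::-1])
E
```

```text
time_s: 13.4
eef_pos: [549.4, 42.5, 306.0]
ee_rot: [0.478, 0.526, 0.473, -0.521]
force: [0.3, -0.1, -0.6]
grip_width: 0.105
[ 0.3293 -0.1433 -0.5959] [-0.1359  0.3177  1.2142  0.0008  1.6002  1.5317] 8.99051167382966
```

View pics/s13.png

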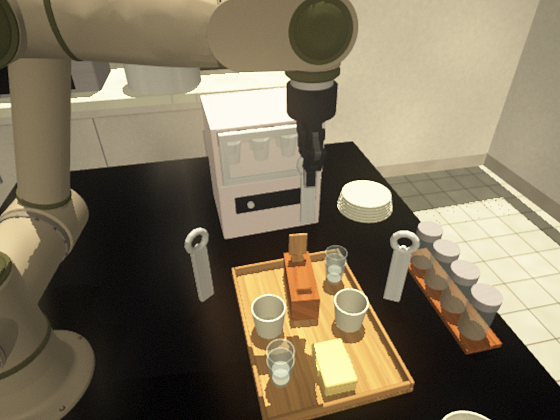

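The opener has come out of the slot and hangs upright in the gripper at about (308,185). Next I turn the tool from pointing down to pointing forward.

```bash
cat >> h.py <<'E'
def pitch(zyaw,up):
    """tool tilted up by 'up' deg from straight down, about tool z"""
    return down(zyaw)@R.from_rotvec([0,0,np.radians(up)]).as_matrix()
E
python3 - <<'E'
from h import *
np.set_printoptions(precision=4,suppress=True)
print(pitch(-95.6,90).round(2))
go((575,42.5,315),pitch(-95.6,26))
E
```

```text
[[ 1.   0.  -0.1]
 [-0.1 -0.  -1. ]
 [-0.   1.   0. ]]
lin [-0.0384  0.087  -0.0084] rot [ 0.0016 -0.0015  0.8962]
```

```bash
python3 -m jog '[{"linear":[-0.005,0.01,0],"rotation":[0,0,0.1],"grip":2},{"linear":[-0.01,0.025,-0.002],"rotation":[0,0,0.25],"grip":2},{"linear":[-0.02,0.045,-0.004],"rotation":[0,0,0.45],"grip":2},{"linear":[-0.03,0.065,-0.006],"rotation":[0,0,0.65],"grip":2},{"linear":[-0.038,0.087,-0.008],"rotation":[0,0,0.85],"grip":2},{"linear":[-0.038,0.087,-0.008],"rotation":[0,0,0.9],"grip":2},{"linear":[-0.038,0.087,-0.008],"rotation":[0,0,0.9],"grip":2}]'
python3 - <<'E'
from h import *
np.set_printoptions(precision=4,suppress=True)
print(sense()["joints"])
go((600,42.5,322),pitch(-95.6,52))
E
```

```text
time_s: 14.03
eef_pos: [573.4, 42.8, 313.1]
ee_rot: [0.581, 0.617, 0.346, -0.403]
force: [-0.7, -0.4, -1.1]
grip_width: 0.106
[-0.1391  0.095   1.5429  0.0223  1.0508  1.5218]
lin [ 0.012   0.0924 -0.0077] rot [ 0.0009 -0.0027  0.9085]
```

```bash
python3 -m jog '[{"linear":[0,0.015,0],"rotation":[0,0,0.12],"grip":2},{"linear":[0.003,0.03,-0.002],"rotation":[0,0,0.3],"grip":2},{"linear":[0.006,0.05,-0.004],"rotation":[0,0,0.5],"grip":2},{"linear":[0.009,0.07,-0.006],"rotation":[0,0,0.7],"grip":2},{"linear":[0.012,0.092,-0.008],"rotation":[0,0,0.9],"grip":2},{"linear":[0.012,0.092,-0.008],"rotation":[0,0,0.91],"grip":2},{"linear":[0.012,0.092,-0.008],"rotation":[0,0,0.91],"grip":2}]'
python3 - <<'E'
from h import *
np.set_printoptions(precision=4,suppress=True)
print(sense()["joints"])
p,d=capture("side"); cv2.imwrite("pics/s14.png",p[:,:,::-1])
go((625,42.5,330),pitch(-95.6,78))
E
```

```text
time_s: 14.62
eef_pos: [599.3, 42.7, 320.2]
ee_rot: [0.656, 0.679, 0.2, -0.264]
force: [-0.2, 0.1, -0.1]
grip_width: 0.105
[-0.1412 -0.0292  1.8627  0.0904  0.4075  1.4608]
lin [ 0.0478  0.074  -0.0078] rot [-0.0006 -0.003   0.9143]
```

View pics/s14.png

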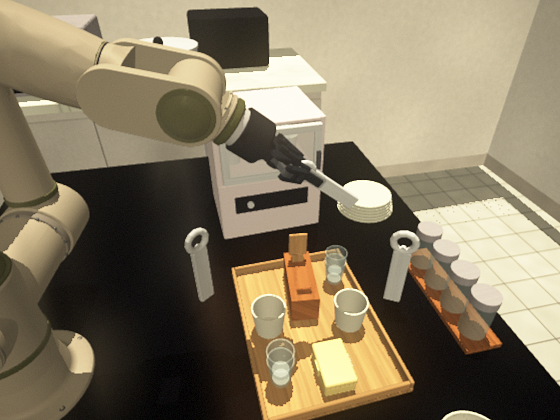

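Run:
```python
import numpy as np
from scipy.optimize import least_squares
# x,y,z,j2,j3,j5
P=[(197,-486.3,197.3,.31347,1.49846,1.331),(332.3,-183.3,329.9,-.0859,1.609,1.6188),(466.7,117.7,287.9,.163,1.4527,1.5245),
(578,206.6,289.3,.4802,1.024,1.6357),(547,44.3,220.6,.3514,1.3853,1.4065),(549.4,42.5,306,.3177,1.2142,1.6002),(573.4,42.8,313.1,.095,1.5429,1.0508)]
P=np.array(P)
def fk(p,j2,j3,j5):
    d1,L1,L2,L,off=p; a=j2+j3;b=a+j5
    return L1*np.sin(j2)+L2*np.sin(a)+L*np.sin(b), d1+L1*np.cos(j2)+L2*np.cos(a)+L*np.cos(b)
def f(p):
    r,z=fk(p,*P[:,3:].T)
    return np.r_[r-np.sqrt(P[:,0]**2+P[:,1]**2-p[4]**2), z-P[:,2]]
s=least_squares(f,[200,450,450,250,116]);print(s.x,abs(s.fun).max())
p=s.x
for z in (350,400,450,500,550):
  for j5 in (0.1,0.15,.2):
    a=np.pi/2-j5
    c=(z-p[0]-p[2]*np.cos(a))/p[1]
    if abs(c)<1:
        j2=np.arccos(c); print(z,j5,"j2",j2,"j3",a-j2,"r",fk(p,j2,a-j2,j5)[0])
```

```text
[166.75549034 433.92163407 396.8922691  288.28194741 116.27503361] 7.187190644363284
350 0.1 j2 1.2334494830648193 j3 0.2373468437300772 r 1092.6555440429147
350 0.15 j2 1.2811502899320797 j3 0.13964603686281696 r 1096.5641864480394
350 0.2 j2 1.327829832024059 j3 0.04296649477083769 r 1098.4395254719434
400 0.1 j2 1.1082673000775305 j3 0.362529026717366 r 1071.5195409655203
400 0.15 j2 1.1583614680710805 j3 0.2624348587238161 r 1078.2537851316401
400 0.2 j2 1.2070143720395154 j3 0.16378195475538115 r 1082.7876641071593
450 0.1 j2 0.9746701926922272 j3 0.49612613410266926 r 1042.2688355755743
450 0.15 j2 1.028540664162769 j3 0.39225566263212763 r 1052.3917238788226
450 0.2 j2 1.0803276055637452 j3 0.2904687212311514 r 1060.0303493102924
500 0.1 j2 0.8275669498451192 j3 0.6432293769497772 r 1002.6823454760599
500 0.15 j2 0.8875711445520639 j3 0.5332251822428328 r 1017.2414346249551
500 0.2 j2 0.944352461384328 j3 0.42644386541056856 r 1028.7902929215288
550 0.1 j2 0.6568864578386957 j3 0.8139098689562008 r 948.1674809850916
550 0.15 j2 0.727971305513909 j3 0.6928250212809877 r 969.4301379933263
550 0.2 j2 0.7933021858455757 j3 0.5774941409493209 r 986.5072985072203
```

Pointing level forward would need j5 below its limit, since the forearm slopes down. I'll turn the tool level towards the left instead, using j4. First I'll check that with a small kinematic model fitted to the measured poses.

```bash
cat > kin.py <<'E'
from h import *
from scipy.optimize import least_squares
d1,L1,L2,L,off=166.8,433.9,396.9,288.3,116.3
E=lambda a,t: R.from_rotvec(np.eye(3)[a]*t)
def rot(j): return E(2,j[0])*E(1,j[1]+j[2])*E(2,j[3])*E(1,j[4])*E(2,-j[5])
s=sense()
def fit():
    C=rot(s["joints"]).inv()*q2R(s["ee_rot"]); return C
C=fit()
def fk(j):
    q=rot(j)
    p=E(2,j[0]).apply([0,off,d1])+(E(2,j[0])*E(1,j[1])).apply([0,0,L1])+(E(2,j[0])*E(1,j[1]+j[2])).apply([0,0,L2])+q.apply([0,0,L])
    return p,q*C
lo=[-2.94,-.97,.19,-1.23,.02,-2.88];hi=[2.94,2.17,2.56,4.37,3.11,2.88]
def ik(p,Rt,j0):
    f=lambda j:np.r_[(fk(j)[0]-p)/300,(R.from_matrix(Rt).inv()*fk(j)[1]).as_rotvec()]
    r=least_squares(f,np.clip(j0,np.array(lo)+1e-3,np.array(hi)-1e-3),bounds=(lo,hi)); return r.x,r.cost
E
python3 - <<'E'
from kin import *
np.set_printoptions(precision=3,suppress=True)
print(fk(s["joints"])[0],s["eef_pos"]); print(C.as_matrix())
# check with earlier: upright lift pose & push pose
for j,q in (([-0.1359,.3177,1.2142,.0008,1.6002,1.5317],[.478,.526,.473,-.521]),([-1.409,.313,1.498,0,1.331,-.223],[.586,.3955,.5867,-.3948]),([-0.1391,.095,1.5429,.0223,1.0508,1.5218],[.581,.617,.346,-.403])):
    p,r=fk(np.array(j)); print(p,(r.inv()*q2R(np.array(q))).magnitude())
R0=q2R(s["ee_rot"]).as_matrix();x0=R0[:,0]
for psi in (40,60,75):
    a=np.radians(psi);x1=np.array([np.cos(a),np.sin(a),0])
    ax=np.cross(x0,x1);ang=np.arctan2(np.linalg.norm(ax),x0@x1);ax/=np.linalg.norm(ax)
    for P1 in ((560,40,340),(540,60,400),(520,-20,380)):
        j=s["joints"];print("psi",psi,P1,np.degrees(ang))
        for t in (.25,.5,.75,1):
            Rt=R.from_rotvec(ax*ang*t).as_matrix()@R0; p=s["eef_pos"]*(1-t)+np.array(P1)*t
            j,c=ik(p,Rt,j); print("  ",t,j,f"{c:.1e}")
E
```

```text
[609.097  41.25  320.005] [599.892  42.573 321.418]
[[-0.    -0.218  0.976]
 [-0.    -0.976 -0.218]
 [ 1.    -0.     0.   ]]
[545.735  42.99  306.133] 0.1406084130495176
[ 198.386 -493.478  196.896] 2.915154560292726
[574.778  42.596 312.957] 0.12033976742342123
psi 40 (560, 40, 340) 56.56567833972868
   0.25 [-0.331 -0.123  2.02   1.053  0.477  2.468] 5.8e-27
   0.5 [-0.509 -0.125  2.097  1.42   0.791  2.88 ] 4.4e-04
   0.75 [-0.625 -0.092  2.069  1.442  1.082  2.88 ] 1.2e-02
   1 [-0.704 -0.018  2.027  1.485  1.344  2.88 ] 3.9e-02
psi 40 (540, 60, 400) 56.56567833972868
   0.25 [-0.321 -0.147  2.001  0.977  0.492  2.378] 8.2e-29
   0.5 [-0.504 -0.179  2.088  1.393  0.801  2.827] 1.2e-18
   0.75 [-0.632 -0.167  2.084  1.47   1.11   2.88 ] 3.2e-03
   1 [-0.715 -0.124  2.057  1.532  1.378  2.88 ] 1.5e-02
psi 40 (520, -20, 380) 56.56567833972868
   0.25 [-0.386 -0.157  2.022  1.035  0.538  2.465] 1.9e-28
   0.5 [-0.634 -0.176  2.108  1.381  0.916  2.88 ] 1.4e-05
   0.75 [-0.8   -0.146  2.074  1.404  1.255  2.88 ] 7.2e-03
   1 [-0.913 -0.066  2.025  1.453  1.55   2.88 ] 2.4e-02
psi 60 (
[... 946 characters left out ...]
  1.247  1.205  2.762] 4.3e-24
   0.75 [-0.689  0.241  1.817  1.303  1.588  2.88 ] 7.6e-05
   1 [-0.667  0.462  1.639  1.337  1.915  2.88 ] 1.9e-03
psi 75 (540, 60, 400) 82.53797020080367
   0.25 [-0.421 -0.103  1.925  0.984  0.761  2.402] 1.5e-19
   0.5 [-0.616 -0.015  1.897  1.22   1.226  2.68 ] 1.6e-26
   0.75 [-0.687  0.153  1.811  1.313  1.611  2.796] 1.8e-30
   1 [-0.667  0.341  1.689  1.383  1.932  2.844] 1.1e-18
psi 75 (520, -20, 380) 82.53797020080367
   0.25 [-0.481 -0.106  1.941  1.011  0.803  2.462] 3.0e-27
   0.5 [-0.717  0.004  1.904  1.206  1.306  2.741] 1.1e-23
   0.75 [-0.81   0.201  1.794  1.259  1.711  2.858] 3.6e-29
   1 [-0.807  0.408  1.637  1.296  2.05   2.88 ] 1.5e-04
```

```bash
sed -i 's/E(2,-j\[5\])/E(2,j[5])/' kin.py
cat > t.py <<'E'
from kin import *
np.set_printoptions(precision=3,suppress=True)
print(C.as_matrix())
for j,q in (([-0.1359,.3177,1.2142,.0008,1.6002,1.5317],[.478,.526,.473,-.521]),([-1.409,.313,1.498,0,1.331,-.223],[.586,.3955,.5867,-.3948]),([-0.1391,.095,1.5429,.0223,1.0508,1.5218],[.581,.617,.346,-.403])):
    p,r=fk(np.array(j)); print(p,(r.inv()*q2R(np.array(q))).magnitude())
R0=q2R(s["ee_rot"]).as_matrix();x0=R0[:,0]
for psi in (40,60,75):
    a=np.radians(psi);x1=np.array([np.cos(a),np.sin(a),0])
    ax=np.cross(x0,x1);ang=np.arctan2(np.linalg.norm(ax),x0@x1);ax/=np.linalg.norm(ax)
    for P1 in ((560,40,340),(540,60,400)):
        j=s["joints"];print("psi",psi,P1,np.degrees(ang))
        for t in (.25,.5,.75,1):
            Rt=R.from_rotvec(ax*ang*t).as_matrix()@R0; p=s["eef_pos"]*(1-t)+np.array(P1)*t
            j,c=ik(p,Rt,j); print("  ",t,j,f"{c:.1e}")
E
python3 t.py
```

```text
[[ 0.  0. -1.]
 [ 0.  1.  0.]
 [ 1. -0.  0.]]
[545.735  42.99  306.133] 0.0008903472781868229
[ 198.386 -493.478  196.896] 0.0009930221723112255
[574.778  42.596 312.957] 0.0012417769082527952
psi 40 (560, 40, 340) 56.56567833972868
   0.25 [-0.331 -0.123  2.02   1.053  0.477  0.454] 5.6e-31
   0.5 [-0.516 -0.118  2.12   1.478  0.8   -0.035] 6.5e-26
   0.75 [-0.654 -0.033  2.17   1.621  1.148 -0.267] 1.7e-17
   1 [-0.725  0.112  2.166  1.667  1.459 -0.424] 9.0e-19
psi 40 (540, 60, 400) 56.56567833972868
   0.25 [-0.321 -0.147  2.001  0.977  0.492  0.544] 1.1e-30
   0.5 [-0.504 -0.179  2.088  1.393  0.801  0.095] 1.4e-22
   0.75 [-0.645 -0.14   2.137  1.562  1.137 -0.113] 1.4e-19
   1 [-0.72  -0.046  2.146  1.648  1.439 -0.244] 8.0e-20
psi 60 (560, 40, 340) 70.9699991614515
   0.25 [-0.393 -0.103  1.985  1.056  0.633  0.438] 1.4e-20
   0.5 [-0.596 -0.036  2.022  1.345  1.047  0.07 ] 8.6e-29
   0.75 [-0.7    0.121  1.991  1.429  1.416 -0.109] 5.1e-31
   1 [-0.719  0.315  1.903  1.452  1.727 -0.217] 1.7e-19
psi 60 (540, 60, 400) 70.9699991614515
   0.25 [-0.385 -0.127  1.966  1.003  0.648  0.506] 2.6e-20
   0.5 [-0.588 -0.094  1.995  1.299  1.061  0.167] 2.2e-17
   0.75 [-0.695  0.023  1.97   1.413  1.43   0.01 ] 2.0e-31
   1 [-0.715  0.178  1.903  1.476  1.738 -0.079] 1.9e-19
psi 75 (560, 40, 340) 82.53797020080367
   0.25 [-0.428 -0.079  1.943  1.023  0.745  0.463] 1.6e-18
   0.5 [-0.622  0.04   1.921  1.247  1.205  0.16 ] 2.0e-25
   0.75 [-0.691  0.243  1.825  1.308  1.588  0.024] 6.1e-30
   1 [-0.673  0.464  1.678  1.339  1.914 -0.041] 5.2e-19
psi 75 (540, 60, 400) 82.53797020080367
   0.25 [-0.421 -0.103  1.925  0.984  0.761  0.52 ] 2.8e-22
   0.5 [-0.616 -0.015  1.897  1.22   1.226  0.242] 4.8e-27
   0.75 [-0.687  0.153  1.811  1.313  1.611  0.126] 8.1e-31
   1 [-0.667  0.341  1.689  1.383  1.932  0.078] 3.3e-19
```

The model now agrees with all the logged orientations. For a level pose at azimuth 60° and (540,60,400), every joint stays well inside its range.

```bash
cat > step.py <<'E'
from kin import *
import sys
np.set_printoptions(precision=4,suppress=True)
t=float(sys.argv[1]); a=np.radians(60);x1=np.array([np.cos(a),np.sin(a),0])
R0=q2R(s["ee_rot"]).as_matrix();x0=R0[:,0]
ax=np.cross(x0,x1);ang=np.arctan2(np.linalg.norm(ax),x0@x1);ax/=np.linalg.norm(ax)
Rt=R.from_rotvec(ax*ang*t).as_matrix()@R0; p=s["eef_pos"]*(1-t)+np.array((540,60,400))*t
print(s["joints"],np.degrees(ang),"sag deg",np.degrees(np.arcsin(x0[2]))); go(p,Rt,s)
E
python3 step.py .36
```

```text
[-0.1413 -0.0291  1.8605  0.0902  0.408   1.461 ] 70.9699991614515 sag deg -38.19254215510415
lin [-0.1161  0.0286 -0.014 ] rot [-0.      0.8587  0.241 ]
```

```bash
python3 -m jog '[{"linear":[-0.01,0.002,-0.001],"rotation":[0,0.07,0.02],"grip":2},{"linear":[-0.023,0.006,-0.003],"rotation":[0,0.17,0.048],"grip":2},{"linear":[-0.035,0.009,-0.004],"rotation":[0,0.26,0.073],"grip":2},{"linear":[-0.047,0.011,-0.006],"rotation":[0,0.35,0.098],"grip":2},{"linear":[-0.06,0.015,-0.007],"rotation":[0,0.45,0.126],"grip":2},{"linear":[-0.075,0.018,-0.009],"rotation":[0,0.55,0.154],"grip":2},{"linear":[-0.088,0.022,-0.011],"rotation":[0,0.65,0.182],"grip":2},{"linear":[-0.102,0.025,-0.012],"rotation":[0,0.75,0.21],"grip":2},{"linear":[-0.116,0.029,-0.014],"rotation":[0,0.86,0.241],"grip":2},{"linear":[-0.116,0.029,-0.014],"rotation":[0,0.86,0.241],"grip":2}]'; python3 step.py .5
```

```text
time_s: 15.5
eef_pos: [579.0, 47.9, 350.7]
ee_rot: [0.613, 0.73, 0.294, -0.071]
force: [0.2, 0.7, -0.9]
grip_width: 0.102
[-0.4888 -0.0957  1.9631  1.1826  0.8337  0.3039] 45.21661768831754 sag deg -27.674414303111913
lin [-0.0844  0.035  -0.0552] rot [-0.      0.7597  0.2135]
```

```bash
python3 -m jog '[{"linear":[-0.01,0.004,-0.007],"rotation":[0,0.1,0.028],"grip":2},{"linear":[-0.022,0.009,-0.014],"rotation":[0,0.2,0.056],"grip":2},{"linear":[-0.038,0.016,-0.025],"rotation":[0,0.34,0.096],"grip":2},{"linear":[-0.053,0.022,-0.035],"rotation":[0,0.48,0.135],"grip":2},{"linear":[-0.069,0.029,-0.045],"rotation":[0,0.62,0.174],"grip":2},{"linear":[-0.084,0.035,-0.055],"rotation":[0,0.76,0.214],"grip":2},{"linear":[-0.084,0.035,-0.055],"rotation":[0,0.76,0.214],"grip":2}]'; python3 step.py 1
```

```text
time_s: 16.08
eef_pos: [560.2, 52.9, 374.7]
ee_rot: [0.548, 0.745, 0.366, 0.1]
force: [-0.3, 0.8, -1.3]
grip_width: 0.103
[-0.6781  0.0271  1.949   1.3897  1.338   0.0375] 22.522993379909572 sag deg -14.597413451058136
lin [-0.0537  0.0427 -0.0866] rot [0.     0.7564 0.2145]
```

```bash
python3 -m jog '[{"linear":[-0.007,0.006,-0.011],"rotation":[0,0.1,0.028],"grip":2},{"linear":[-0.014,0.011,-0.023],"rotation":[0,0.2,0.056],"grip":2},{"linear":[-0.024,0.019,-0.039],"rotation":[0,0.34,0.096],"grip":2},{"linear":[-0.034,0.027,-0.055],"rotation":[0,0.48,0.135],"grip":2},{"linear":[-0.044,0.035,-0.071],"rotation":[0,0.62,0.174],"grip":2},{"linear":[-0.05,0.04,-0.081],"rotation":[0,0.7,0.199],"grip":2},{"linear":[-0.054,0.043,-0.087],"rotation":[0,0.757,0.215],"grip":2},{"linear":[-0.054,0.043,-0.087],"rotation":[0,0.757,0.215],"grip":2},{"linear":[-0.054,0.043,-0.087],"rotation":[0,0.757,0.215],"grip":2},{"linear":[-0.054,0.043,-0.087],"rotation":[0,0.757,0.215],"grip":2}]'; python3 step.py 1
python3 - <<'E'
from h import *
for n in ["side","top","wrist"]:
    p,d=capture(n); cv2.imwrite(f"pics/{n}20.png",p[:,:,::-1]); np.save(f"{n}20.npy",d)
E
```

```text
time_s: 16.92
eef_pos: [540.0, 60.5, 400.2]
ee_rot: [0.464, 0.731, 0.423, 0.267]
force: [0.1, 0.3, -0.1]
grip_width: 0.103
[-0.7149  0.2199  1.8633  1.4742  1.7366 -0.0791] 0.11628280932098323 sag deg -0.11482488998998475
lin [-0.0016 -0.0001  0.0011] rot [-0.      0.0011  0.0039]
```

View pics/side20.png

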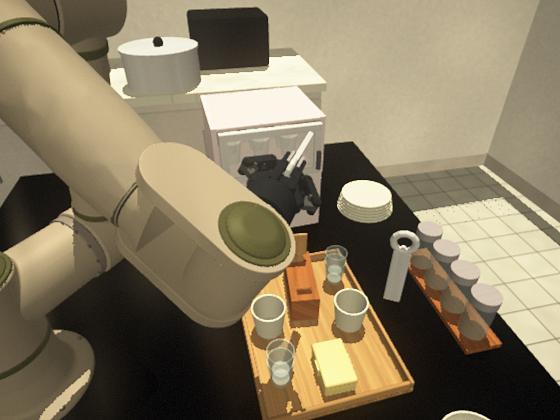

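View pics/top20.png

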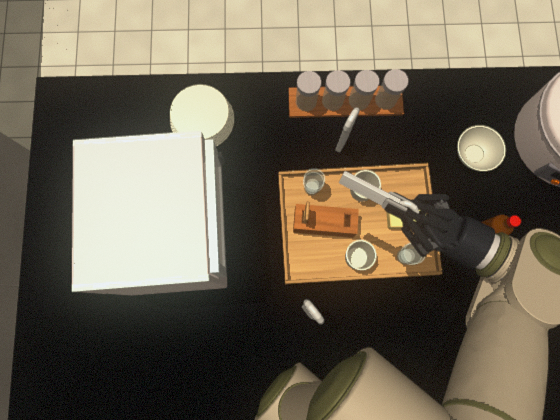

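View pics/wrist20.png

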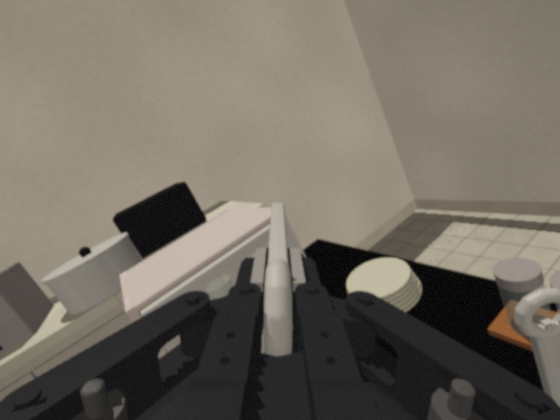

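The opener, ring to palm, lies level in the hand. It runs from (343,178) to (415,205) in the top view, the door is flush, and the holder, cups and spatula are in place. I'll measure its actual tilt and height.

Run:
```python
from h import *
np.set_printoptions(precision=2,suppress=True)
c=calibration("top");w=calibration("wrist");D=np.load("top20.npy")
p=cv2.imread("pics/top20.png")
pts=[]
for t in np.linspace(0.08,.62,15):
    u,v=346+t*(405-346),180+t*(205-180)
    o=dep(c,u,v,D[int(round(v)),int(round(u))]); pts.append(o)
pts=np.array(pts);print(pts)
g=pts[np.abs(pts[:,2]-np.median(pts[:,2]))<12]
m=g.mean(0);d=np.linalg.svd(g-m)[2][0];print("tilt deg",np.degrees(np.arcsin(d[2])),"az",np.degrees(np.arctan2(d[1],d[0])))
s=calibration("side")
cv2.imwrite("pics/s20z.png",cv2.resize(cv2.imread("pics/side20.png")[110:230,220:340],None,fx=5,fy=5,interpolation=cv2.INTER_CUBIC))
cv2.imwrite("pics/t20z.png",cv2.resize(p[150:230,320:440],None,fx=6,fy=6,interpolation=cv2.INTER_CUBIC))
# object shift check in top view
a=cv2.imread("pics/top0.png");df=cv2.absdiff(a,p).max(2)
```

```text
[[551.45  87.35 406.73]
 [550.46  83.15 403.9 ]
 [548.02  79.94 406.54]
 [546.37  76.19 406.2 ]
 [544.42  72.66 407.01]
 [542.31  69.28 408.47]
 [540.34  65.8  409.39]
 [539.15  61.7  407.29]
 [537.44  58.01 407.19]
 [535.21  54.8  409.22]
 [534.05  50.63 406.94]
 [531.8   47.46 409.06]
 [529.95  43.95 409.63]
 [528.54  40.   408.33]
 [526.15  37.05 411.17]]
tilt deg 4.238664158804638 az -116.61159569448014
```

View pics/s20z.png

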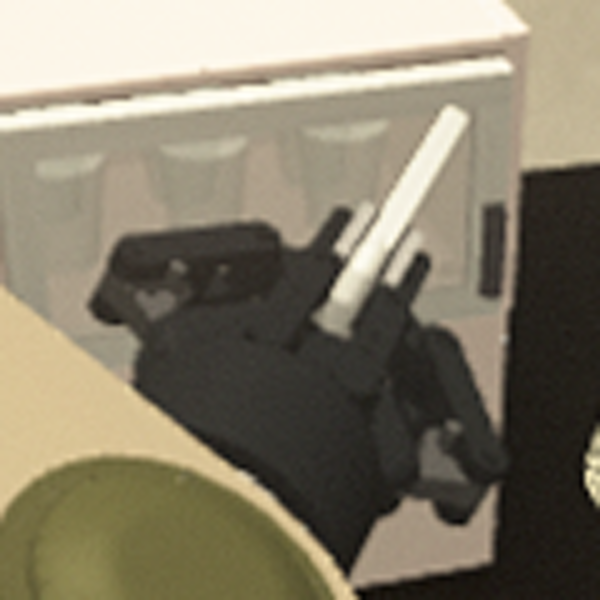

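View pics/t20z.png

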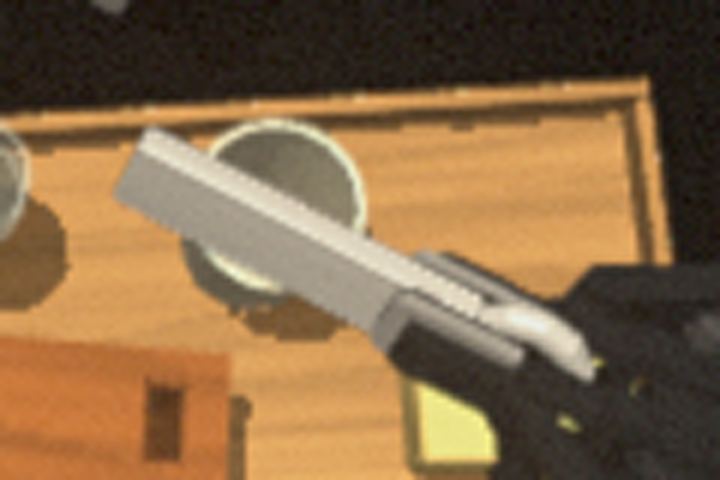

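Run:
```python
from h import *
np.set_printoptions(precision=2,suppress=True)
c=calibration("top");s=calibration("side")
Z=lambda p:(p[0]/6+320-.42,p[1]/6+150-.42)
S=lambda p:(p[0]/5+220-.4,p[1]/5+110-.4)
def fit(D,c,z0,z1,f,n=40):
    P=[]
    for t in np.linspace(0,1,n):
        u,v=f(np.array(z0)*(1-t)+np.array(z1)*t); P.append(dep(c,u,v,D[int(round(v)),int(round(u))]))
    P=np.array(P)
    for _ in range(3):
        m=P.mean(0);d=np.linalg.svd(P-m)[2][0];r=np.linalg.norm(np.cross(P-m,d),axis=1);P=P[r<max(3,2*np.median(r))]
    d*=np.sign(d[1])
    return m,np.degrees(np.arcsin(d[2])),np.degrees(np.arctan2(d[1],d[0])),len(P),np.median(r)
D=np.load("top20.npy");D2=np.load("side20.npy")
for o in (-8,-4,0,4):
  print("edge",fit(D,c,(170,155+o),(430,285+o),Z))
for o in (10,20,30): print("face",fit(D,c,(160,172+o),(380,284+o),Z))
for o in (-6,0,6): print("side",fit(D2,s,(452+o,118),(362+o,272),S))
# two views of lower-end centre & a point near the pads via lines: corner far-top
print("end two view", two(c,Z((135,165)),s,S((458,115))))
```

```text
edge (array([544.44,  57.39, 411.7 ]), np.float64(0.09119657294777217), np.float64(60.927744406681825), 39, np.float64(1.0414013263075987))
edge (array([543.51,  58.01, 411.96]), np.float64(0.4755123144141433), np.float64(61.06216497241792), 39, np.float64(0.8680801913780273))
edge (array([542.07,  57.9 , 412.49]), np.float64(-0.16200481587577037), np.float64(60.85768073139097), 37, np.float64(0.7840102402944982))
edge (array([540.75,  58.13, 413.25]), np.float64(-0.2870930985118195), np.float64(60.82367165689883), 39, np.float64(1.068549504454135))
face (array([538.79,  64.89, 405.74]), np.float64(-1.351356224593433), np.float64(60.10065195386022), 39, np.float64(1.2798802947084111))
face (array([536.46,  64.22, 402.98]), np.float64(-0.7628581745691048), np.float64(60.308894211798524), 39, np.float64(0.7300268061665304))
face (array([535.04,  64.73, 399.53]), np.float64(-0.08137038764008679), np.float64(60.542057557163325), 39, np.float64(1.218735370798947))
side (array([532.87,  39.8 , 414.3 ]), np.float64(-2.6779273019454983), np.float64(61.91746703751412), 35, np.float64(1.3930560650209158))
side (array([537.33,  45.07, 413.16]), np.float64(-2.347909662829845), np.float64(61.617601925216015), 33, np.float64(1.0694557846641328))
side (array([538.88,  45.  , 412.17]), np.float64(-1.7924574274967795), np.float64(61.21027997553886), 33, np.float64(1.0396978138765074))
end two view (array([564.07, 100.69, 408.11]), np.float64(8.209705846060341))
```

Run:
```python
from h import *
a=cv2.imread("pics/side0.png");b=cv2.imread("pics/side20.png")
for n,(x,y,w,h) in dict(cupA=(252,295,34,42),cupB=(333,290,36,44),glA=(265,340,32,46),glB=(325,245,24,38),case=(312,340,46,54)).items():
    t=a[y:y+h,x:x+w];r=cv2.matchTemplate(b[y-6:y+h+6,x-6:x+w+6],t,cv2.TM_CCOEFF_NORMED);_,v,_,l=cv2.minMaxLoc(r);print(n,round(v,3),l[0]-6,l[1]-6)
s=sense();print(s["time_s"],s["dq"].round(4),s["force"].round(2),s["grip_width"]*85.4,s["eef_pos"])
c=calibration("top");D=np.load("top20.npy")
P=[plane(c,x,y,320) for x,y in ((217,150),(220,265))];print("door outer top edge",P)
cv2.imwrite("pics/t20d.png",cv2.resize(cv2.imread("pics/top20.png")[125:300,180:250],None,fx=3.4,fy=3.4))
```

```text
cupA 0.871 0 0
cupB 0.998 0 0
glA 0.856 0 0
glB 0.999 0 0
case 0.999 0 0
17.0667 [-0.0032  0.0041  0.0017  0.002   0.0035 -0.002 ] [-0.33  0.63  1.  ] 8.685752388039038 [539.82893396  60.34184063 400.3296092 ]
door outer top edge [array([642.63241344, 320.30607369, 320.        ]), array([426.40893681, 314.67588564, 320.        ])]
```

View pics/t20d.png

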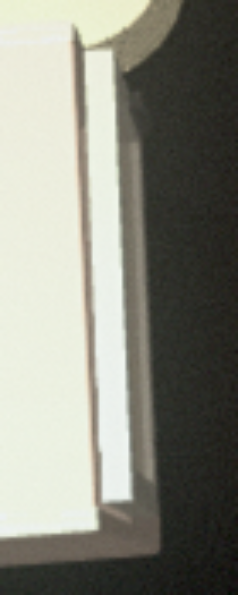

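The door lies flush along the cabinet front, the bystanders have not moved in the image, and the arm is still. Handing in.

```bash
python3 -c "
from rig import *
finish_job(); print(sense()['time_s'])"
```

```text
the job is handed in; nothing more can be done
the job is handed in; nothing more can be done
```

I pushed the steriliser door shut until it snapped past its catch, then drew the small ring opener straight up out of its slot. I turned it level by swinging the tool to the left and handed the job in at about 17 s, still holding it.

**First push missed:** The shut fingertips were about 35 mm behind the reported TCP in both the side and wrist views. My first push therefore passed just above the door without touching it. I backed out over the door, corrected for the offset and pushed again. The force rose to about 15 N at the catch, then fell to about 1–2 N, with the door flush against the cabinet.

**Last checks:**
- **Tool:** it was level to about 0.1°, with its reported TCP at about 400 mm, and the arm was still.
- **Opener:** it was gripped at about 9 mm and sits around z ≈ 400 mm. Depth fits put its tilt between +0.5° and −1.4° from the top camera. The side camera disagreed slightly, at −1.8° to −2.7°.
- **Door:** it lay flush along the cabinet front in the last top view.
- **Bystanders:** the cups, glasses and case showed no shift in the side view. One cup and one set of glasses matched a little less well (about 0.86), which I put down to shadow and did not look into. I checked the spatula only by eye, in the top view.

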